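# Hold the top-heavy inspection camera plumb over the seed dish

## Task

Take the inspection camera by the blue grip bar on top of its carrying frame, lift it just clear of the bench and, by moving the frame only and never touching the head, gently bring the fallen top-heavy head upright and let it steady. Carry it upright to the glass seed dish in the white tray and hold it over the middle of the dish, looking straight down, skids about 6 cm above the bench, upright for over six seconds while the picture is taken. Finish while still holding it there, and leave the tray, dish, jar, brush and petri dishes where they are.

Things in the scene. Friction and masses are not known exactly. Their poses are not given: they have to be found in the camera images.
- frame: Loose carrying frame, 0.41 kg without the camera. Origin: centre of its footprint, under the skids; z up, y along grip bar and pivot axis, x the way the head swings. Black skids 170 mm long (x) at y = +-68 mm; aluminium cheek plates 5 mm thick, 90 mm wide, over the skids, knobs out to y = +-88 mm; two cross ties at x = +-74 mm; blue grip bar on top. Stands on the bench at first.
- frame_grip (a point): Centre of the blue grip bar, at frame z = 280 mm. The bar runs along the frame's y, 150 mm long, section 24 x 24 mm; take it from above with the fingers closing along the frame's x. The upright head's top is 47 mm below this point, the cheeks' inner faces are 65 mm to either side. The weight of the whole hangs about under this point.
- camera: Camera head. Origin on its pivot: the frame's y axis at frame z = 130 mm; head z runs along the tube, lens to orange box, vertical when upright. It turns about frame y only, -0.4 to +0.4 rad against the frame (+: top to frame +x), where rubber rods stop it; it starts lying on the + stop. Orange box 60 x 56 x 50 mm on top, tube 42 mm, white ring light 84 mm diameter at the bottom.
- camera_top (a point): Centre of the orange box's top, 103 mm above the pivot along head z. Head, nominal: mass 0.50 kg (varies by 15 %), centre of mass 3.5 mm ABOVE the pivot, inertia about the pivot 0.0033 kg m2 (varies with the mass), so its tipping moment is 0.0173 N m per rad of lean. Left alone, upright is unstable: a lean grows with a time constant of about 0.7 s.
- camera_lens (a point): Centre of the lens face, 105 mm below the pivot along head z, 25 mm above the skids' undersides when upright. The pivot has a weak spring towards the frame's own z axis, 0.0090 N m/rad: half the tipping moment, so tilting the frame about its y the other way rights the head. Pivot damping 0.0015 N m s/rad, dry friction 0.0001 N m.
- tray: White sorting tray fixed to the bench, outside 300 x 240 mm (x, y), 25 mm high, 6 mm walls and floor. Origin: centre of its underside, on the bench.
- dish: Loose round glass dish with a few beans, 100 mm diameter, 16 mm high, standing in the tray. Origin: centre of its underside, 6 mm above the bench.
- jar: Bystander: closed jar with green cap, 62 mm diameter, 85 mm high. Origin: centre of its underside.
- brush: Bystander: small brush lying on the bench along its own x. Origin: middle of its underside.
- petri: Bystander: stack of three closed petri dishes, 90 mm diameter, 47 mm high. Origin: centre of its underside.
Not all that is in view belongs to the job. Of the things shaped like the dish, the glass one is meant.

How it is judged:
By the outcome, as a careful person would: the job done as asked, in the order asked, and still so for the second after the job is handed in, while the arm keeps its last pose, push and grip.
It also fails if it takes over 64 s, if anything falls off the work surface, if the arm or the gripper's body presses on something with over 40 N, if the wrist force passes 120 N, or if a joint passes its speed limit or range.

## Robot

A 6-joint arm with a two-finger parallel gripper is mounted at the origin on the work surface. World frame = base frame: x ahead of the robot, y to its left, z up, the work surface at z = 0. Lengths are in m, angles in rad, forces in N, time in s.
With the tool pointing down it reaches from about 0.375 to 0.825 m from the base axis. Payload 5.5 kg.
Tool frame: the origin (TCP) lies at the very end of the fingers, on their centre line; the grasp point (between the pads) lies 19 mm behind it; z points along the fingers, y is the line along which they close (so a half turn about z gives the same grasp; the last joint's range is limited). The gripper opens to 85 mm and grips with 20 to 120 N. Pads are 22 mm wide; open, the fingers measure 114 mm over their backs; the gripper's body (76 mm by 85 mm) begins 54 mm behind the grasp point. The pads swing forward as they close: fully open they stand 13 mm farther back than shut.
Start: joints at [-1.333, 0.314, -0.047, 1.21, 0, 1.571], TCP at [0.141, -0.583, 0.231] pointing down, gripper open.
Joint ranges: [-2.67, 2.67], [-0.69, 1.73], [-1.03, 1.25], [-2.08, 2.16], [-1.42, 1.45], [-3.14, 3.14]. Speed limits (rad/s): [2.39, 2.39, 3.01, 3.14, 3.14, 3.14].

## Interface

Orientations are given as [roll, pitch, yaw] about the fixed x, y, z axes, in that order (R = Rz(yaw) Ry(pitch) Rx(roll)).
In Python, from station import arm, snapshot, camera_model gives the robot as it stands. The module is installed in compiled form; this text tells all that it offers.
- The arm moves only by the tool carry_out, never from a script. Its argument "plan" is a list of rows, each a list of 3 entries, a list of its own where there are three numbers: the shift along the tool's x, y, z as a fraction of full scale, then the turn, a rotation vector about the tool's x, y, z as a fraction of full scale, then the opening, from -1 (shut) to 1 (fully open). A call has exactly 5 rows; each row is the pose to reach, as a shift and turn from the pose commanded when the call began, along the tool's axes at that moment, turning the shorter way round; what a row does not reach only later rows make up. Full scale, the value 1, is 10 cm for a shift and 2 pi rad for a turn. A row lasts 1/12 s, in which the tool goes at most 41.7 mm and 7.16 degrees, less where a joint would pass 70% of its speed; a pose out of reach is approached as far as the arm can. A call with a number of a shift or a turn outside -1 to 1 is refused whole. A call with a gripper value outside its range is refused whole. The fingers move at their own pace and stop on an object; "grip_force" is the grip in N (left out, the last holds). Time passes only in rows, so rows that repeat a pose let the fingers close, or fill a call up. It gives the time, the measured TCP pose, the force, the opening and the grip force at its end, in the units of the state.
- arm.state(): the state, without advancing time (a new reading comes with each control period).
- snapshot(name): name is "side" or "top"; returns the picture (384x512x3 uint8, red, green, blue); there is no depth.
- camera_model(name): a dict with "mtx" (3x3 intrinsics, pixels), "rvec" (rotation vector, rad) and "tvec" (3), from world to camera coordinates, as OpenCV has them. Camera axes: x right, y down, z forward; pixel columns grow to the right and rows downward; lengths in m; the calibration is good to about 2 mm. A picture is of the moment at which its call begins. camera_model takes no time and is no camera call.
- arm.job_done(): hands the job in; it is judged then, once.
The state is a dict: "time": time; "q": joint angles; "joint_vel": joint speeds; "joint_torque": joint torques, N m; "ee_pos": TCP position; "tool_rot": TCP orientation; "force": force on the tool from outside, world axes, zero at the start; "moment": the same for the moment, N m; "grip_width": opening from 0.0 (shut) to 1.0 (fully open); "grasp_force": force on a finger pad.
Only numpy, scipy, OpenCV 4.12 (cv2) and the standard library are available. Lean on these libraries where they do the work, as an engineer would, in place of code of your own. Each camera call takes 0.05 s, during which the arm holds its last target. There are 200 camera calls.

## Working session

There is one attempt and no reset: what is moved stays moved. The work goes in short steps, Python scripts to look and compute and a tool call to move; the robot and the scene stay as the last step left them, time stands still between calls to the robot, and variables do not carry over. Pictures are saved under pics/ and viewed, at most 10 in all, crops included, and the job is handed in when it is done.

Besides the shell and the picture viewer there is one more tool, called after "Request:" as name([rows], argument=value, ...), one row to a line, values as JSON. carry_out: Moves the arm, as the interface text tells. Shift numbers are shares of 10 cm and turn numbers shares of 2 pi rad, none past 1 either way. Its arguments: {"type":"object","properties":{"plan":{"type":"array"},"grip_force":{"type":"number"}},"required":["plan"]}

```bash
mkdir -p pics; ls; python3 - <<'E'
from station import arm, snapshot, camera_model
import cv2
print(arm.state())
for n in("side","top"):
    im=snapshot(n); cv2.imwrite(f"pics/{n}0.png",im[...,::-1])
    m=camera_model(n); print(n,m)
E
```

```text
pics
{'time': 0.0, 'q': array([-1.33297951e+00,  3.14213981e-01, -4.80787046e-02,  1.21018628e+00,
        1.19101770e-05,  1.57082265e+00]), 'joint_vel': array([-4.38921659e-04, -3.31206198e-05, -2.20093385e-05, -7.27578318e-04,
       -1.13768915e-03,  4.14806629e-04]), 'joint_torque': array([ 4.34788240e-05, -5.39594221e+01,  3.39747262e+01,  1.91450020e-02,
        9.34236982e-05, -1.23168923e-05]), 'ee_pos': array([ 0.14121787, -0.5825556 ,  0.23044194]), 'tool_rot': array([-3.13991002e+00, -1.18658747e-05,  2.37790482e-01]), 'force': array([-0.42293223, -0.10218821,  0.06873704]), 'moment': array([-0.02844601, -0.01507579,  0.0079104 ]), 'grasp_force': 0.0, 'grip_width': 1.0000180200515132}
side {'mtx': array([[427.79019871,   0.        , 259.0668973 ],
       [  0.        , 427.79019871, 190.96133657],
       [  0.        ,   0.        ,   1.        ]]), 'rvec': array([ 2.32160945, -0.59995633,  0.26108109]), 'tvec': array([-0.51983743,  0.32931039,  0.80784514])}
top {'mtx': array([[397.21469297,   0.        , 254.09686806],
       [  0.        , 397.21469297, 190.94016924],
       [  0.        ,   0.        ,   1.        ]]), 'rvec': array([ 2.10597797, -2.13691584,  0.21898328]), 'tvec': array([0.00981152, 0.63549104, 1.13711262])}
```

View pics/side0.png

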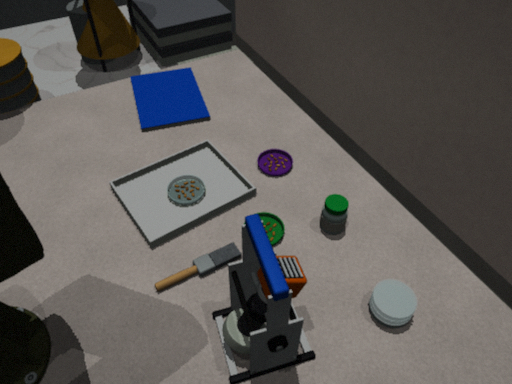

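View pics/top0.png

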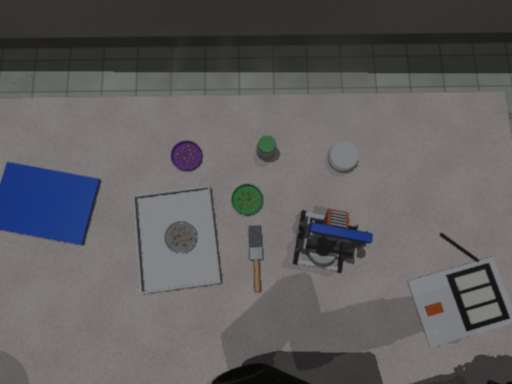

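The side view shows the frame at about (265,320), with its blue bar from (250,222) to (282,293), and the head's orange box leaning to the right. Three things are dish-shaped: clear glass in the white tray (top 181,237 / side 187,190), purple (top 187,156) and green (top 248,200). The clear one in the tray fits the description. I'll enlarge crops to confirm this and measure.

```bash
python3 - <<'E'
import cv2
t=cv2.imread("pics/top0.png"); s=cv2.imread("pics/side0.png")
cv2.imwrite("pics/topc.png",cv2.resize(t[180:300,130:390],None,fx=3,fy=3,interpolation=cv2.INTER_CUBIC))
cv2.imwrite("pics/sidec.png",cv2.resize(s[205:384,200:330],None,fx=3.3,fy=3.3,interpolation=cv2.INTER_CUBIC))
E
```

```text
(no output)
```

View pics/topc.png

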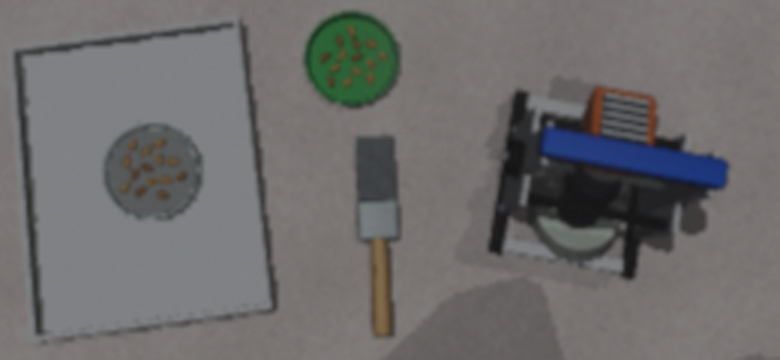

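View pics/sidec.png

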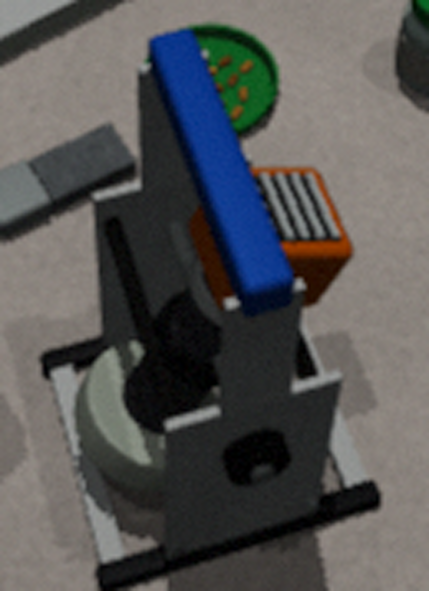

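Crop check: the glass dish is clear with beans at top-view (181,237), inside the white tray, so it is the one meant. The purple and green dishes are outside the tray. In the top crop the bar runs from (542,140) to (725,173), and the head leans toward the image top. I'll fit the frame pose and dish position next.

```bash
cat > h.py <<'E'
import numpy as np, cv2
from scipy.optimize import least_squares
from station import arm, snapshot, camera_model
M={n:camera_model(n) for n in("side","top")}
def proj(n,P):
    m=M[n]; return cv2.projectPoints(np.float64(P).reshape(-1,1,3),m["rvec"],m["tvec"],m["mtx"],None)[0][:,0]
def ray(n,uv,z):
    m=M[n]; R=cv2.Rodrigues(m["rvec"])[0]; c=-R.T@m["tvec"].ravel()
    d=R.T@np.linalg.inv(m["mtx"])@np.r_[uv,1]; return c+d*(z-c[2])/d[2]
tc=lambda u,v:((u+.5)/3-.5+130,(v+.5)/3-.5+180)
sc=lambda u,v:((u+.5)/3.3-.5+200,(v+.5)/3.3-.5+205)
E
python3 - <<'E'
from h import *
for n in M:
    R=cv2.Rodrigues(M[n]["rvec"])[0]; print(n,-R.T@M[n]["tvec"].ravel())
# dish rim centre z=.022
print("dish",ray("top",tc(153,171),.018),ray("side",(186.5,190),.018))
print("tray corners",[ray("top",tc(*p),.025).round(3) for p in((17,51),(241,22),(273,308),(38,338))])
print("bar ends mid",[ray("top",tc(*p),.285).round(4) for p in((541,140),(726,173))])
print("side bar top corners",[ray("side",sc(*p),.292).round(4) for p in((150,38),(193,30),(243,285),(290,272))])
print("skid top",[ray("top",tc(*p),.006).round(4) for p in((521,93),(495,252),(630,277))])
print("skid side",[ray("side",sc(*p),.006).round(4) for p in((101,577),(379,493),(45,362))])
print("others top",[ray("top",p,z).round(3) for p,z in(((267,145),.085),((343,156),.047),((255,232),.02),((257,291),.01),((248,200),.016),((187,156),.016))])
E
```

```text
side [ 0.28608823 -0.52510122  0.82079978]
top [0.40046969 0.01240004 1.23953238]
dish [0.50489732 0.22707497 0.018     ] [0.50780998 0.22562548 0.018     ]
tray corners [array([0.63 , 0.369, 0.025]), array([0.658, 0.138, 0.025]), array([0.367, 0.104, 0.025]), array([0.342, 0.336, 0.025])]
bar ends mid [array([ 0.5023, -0.1306,  0.285 ]), array([ 0.4737, -0.2776,  0.285 ])]
side bar top corners [array([ 0.4923, -0.1296,  0.292 ]), array([ 0.5133, -0.1352,  0.292 ]), array([ 0.4627, -0.2688,  0.292 ]), array([ 0.4835, -0.2731,  0.292 ])]
skid top [array([ 0.5817, -0.1536,  0.006 ]), array([ 0.4185, -0.1206,  0.006 ]), array([ 0.3914, -0.2569,  0.006 ])]
skid side [array([ 0.3942, -0.2508,  0.006 ]), array([ 0.5579, -0.287 ,  0.006 ]), array([ 0.4223, -0.1173,  0.006 ])]
others top [array([ 0.773, -0.041,  0.085]), array([ 0.746, -0.279,  0.047]), array([ 0.516, -0.001,  0.02 ]), array([ 0.339, -0.004,  0.01 ]), array([0.616, 0.02 , 0.016]), array([0.762, 0.213, 0.016])]
```

```bash
cat > pl.py <<'E'
import json, numpy as np, os
from scipy.spatial.transform import Rotation as Ro
# pose: p (TCP), frame-style orientation: yaw + tilt phi about frame y (tool: Rz(yawf)Ry(phi) * T0)
T0=Ro.from_euler('xyz',[np.pi,0,np.pi/2])   # tool y = frame x, tool z = -frame z
def tool(yawf,phi): return Ro.from_euler('ZY',[yawf,phi])*T0
def load():
    if os.path.exists('cmd.json'):
        d=json.load(open('cmd.json')); return np.array(d['p']),Ro.from_quat(d['q'])
    return np.array([.141,-.583,.231]),Ro.from_euler('xyz',[np.pi,0,.238])
def emit(wp,grip,dp=3,dr=4):
    """wp: list of (p,Ro) rows, multiple of 5. prints calls, stores final commanded pose"""
    p0,R0=load()
    for i in range(0,len(wp),5):
        rows=[]
        for p,R in wp[i:i+5]:
            s=np.round(R0.inv().apply(np.array(p)-p0)/.1,dp)+0.
            t=np.round((R0.inv()*R).as_rotvec()/(2*np.pi),dr)+0.
            rows.append([s.tolist(),t.tolist(),grip])
        assert np.abs(s).max()<=1
        print(json.dumps(rows))
        p0=p0+R0.apply(s*.1); R0=R0*Ro.from_rotvec(t*2*np.pi)
    json.dump(dict(p=p0.tolist(),q=R0.as_quat().tolist()),open('cmd.json','w'))
E
python3 - <<'E'
from pl import *
p0,R0=load(); yf=-.205; P=np.array([.488,-.203,.37]); rv=(R0.inv()*tool(yf,0)).as_rotvec(); print(rv)
wp=[]
for i in range(1,31):
    u=i/30; p=p0+(P-p0)*u; p[2]=p0[2]+(P[2]-p0[2])*min(1,1.6*u)
    wp.append((p,R0*Ro.from_rotvec(rv*u)))
emit(wp,1,dr=3)
E
```

```text
[-1.13787291e-32  1.38115216e-16 -1.12779633e+00]
[[[0.142, -0.096, -0.074], [0.0, 0.0, -0.006], 1], [[0.285, -0.192, -0.148], [0.0, 0.0, -0.012], 1], [[0.427, -0.287, -0.222], [0.0, 0.0, -0.018], 1], [[0.569, -0.383, -0.297], [0.0, 0.0, -0.024], 1], [[0.711, -0.479, -0.371], [0.0, 0.0, -0.03], 1]]
[[[0.158, -0.068, -0.074], [0.0, 0.0, -0.006], 1], [[0.316, -0.135, -0.148], [0.0, 0.0, -0.012], 1], [[0.473, -0.202, -0.222], [0.0, 0.0, -0.018], 1], [[0.631, -0.27, -0.296], [0.0, 0.0, -0.024], 1], [[0.789, -0.337, -0.37], [0.0, 0.0, -0.03], 1]]
[[[0.168, -0.037, -0.074], [0.0, 0.0, -0.006], 1], [[0.335, -0.074, -0.149], [0.0, 0.0, -0.012], 1], [[0.503, -0.111, -0.223], [0.0, 0.0, -0.018], 1], [[0.67, -0.147, -0.297], [0.0, 0.0, -0.024], 1], [[0.838, -0.184, -0.371], [0.0, 0.0, -0.03], 1]]
[[[0.171, -0.005, -0.074], [0.0, 0.0, -0.006], 1], [[0.343, -0.009, -0.148], [0.0, 0.0, -0.012], 1], [[0.514, -0.014, -0.222], [0.0, 0.0, -0.018], 1], [[0.686, -0.019, -0.278], [0.0, 0.0, -0.024], 1], [[0.857, -0.023, -0.278], [0.0, 0.0, -0.03], 1]]
[[[0.169, 0.027, 0.0], [0.0, 0.0, -0.006], 1], [[0.339, 0.055, 0.0], [0.0, 0.0, -0.012], 1], [[0.508, 0.082, 0.0], [0.0, 0.0, -0.018], 1], [[0.677, 0.11, 0.0], [0.0, 0.0, -0.024], 1], [[0.847, 0.137, 0.0], [0.0, 0.0, -0.03], 1]]
[[[0.161, 0.059, 0.0], [0.0, 0.0, -0.006], 1], [[0.322, 0.118, 0.0], [0.0, 0.0, -0.012], 1], [[0.483, 0.176, 0.0], [0.0, 0.0, -0.018], 1], [[0.644, 0.235, 0.0], [0.0, 0.0, -0.024], 1], [[0.805, 0.294, 0.0], [0.0, 0.0, -0.029], 1]]
```

Request:
carry_out([
  [[0.14,-0.1,-0.07],[0,0,-0.006],1],
  [[0.28,-0.19,-0.15],[0,0,-0.012],1],
  [[0.43,-0.29,-0.22],[0,0,-0.018],1],
  [[0.57,-0.38,-0.3],[0,0,-0.024],1],
  [[0.711,-0.479,-0.371],[0,0,-0.03],1],
])

```text
time: 0.52
ee_pos: [0.2005, -0.5182, 0.2696]
tool_rot: [3.141, -0.0, 0.431]
force: [-0.7, 0.2, -0.0]
grip_width: 1.004
grasp_force: 0.0
```

Request:
carry_out([
  [[0.16,-0.07,-0.07],[0,0,-0.006],1],
  [[0.32,-0.13,-0.15],[0,0,-0.012],1],
  [[0.47,-0.2,-0.22],[0,0,-0.018],1],
  [[0.63,-0.27,-0.3],[0,0,-0.024],1],
  [[0.789,-0.337,-0.37],[0,0,-0.03],1],
])

```text
time: 0.93
ee_pos: [0.2583, -0.4546, 0.3067]
tool_rot: [3.141, -0.0, 0.619]
force: [-0.2, -0.1, 0.7]
grip_width: 1.005
grasp_force: 0.0
```

Request:
carry_out([
  [[0.17,-0.04,-0.07],[0,0,-0.006],1],
  [[0.34,-0.07,-0.15],[0,0,-0.012],1],
  [[0.5,-0.11,-0.22],[0,0,-0.018],1],
  [[0.67,-0.15,-0.3],[0,0,-0.024],1],
  [[0.838,-0.184,-0.371],[0,0,-0.03],1],
])

```text
time: 1.35
ee_pos: [0.3158, -0.3911, 0.3438]
tool_rot: [3.141, -0.0, 0.808]
force: [0.5, 0.4, 0.4]
grip_width: 0.996
grasp_force: 0.0
```

Request:
carry_out([
  [[0.17,-0.005,-0.07],[0,0,-0.006],1],
  [[0.34,-0.01,-0.15],[0,0,-0.012],1],
  [[0.51,-0.014,-0.22],[0,0,-0.018],1],
  [[0.69,-0.02,-0.278],[0,0,-0.024],1],
  [[0.857,-0.023,-0.278],[0,0,-0.03],1],
])

```text
time: 1.77
ee_pos: [0.3738, -0.328, 0.3724]
tool_rot: [3.139, -0.0, 0.996]
force: [0.1, -0.4, 0.0]
grip_width: 0.998
grasp_force: 0.0
```

Request:
carry_out([
  [[0.17,0.03,0],[0,0,-0.006],1],
  [[0.34,0.055,0],[0,0,-0.012],1],
  [[0.51,0.08,0],[0,0,-0.018],1],
  [[0.68,0.11,0],[0,0,-0.024],1],
  [[0.847,0.137,0],[0,0,-0.03],1],
])

```text
time: 2.18
ee_pos: [0.4311, -0.2643, 0.3711]
tool_rot: [3.141, -0.0, 1.185]
force: [-0.0, 0.7, -0.3]
grip_width: 0.997
grasp_force: 0.0
```

Request:
carry_out([
  [[0.16,0.06,0],[0,0,-0.006],1],
  [[0.32,0.12,0],[0,0,-0.012],1],
  [[0.48,0.18,0],[0,0,-0.018],1],
  [[0.64,0.235,0],[0,0,-0.024],1],
  [[0.805,0.294,0],[0,0,-0.029],1],
])

```text
time: 2.6
ee_pos: [0.4886, -0.2011, 0.3711]
tool_rot: [3.141, -0.0, 1.367]
force: [-0.5, -0.5, 0.1]
grip_width: 1.0
grasp_force: 0.0
```

Request:
carry_out([
  [[0,0,0.1],[0,0,0],1],
  [[0,0,0.22],[0,0,0],1],
  [[0,0,0.34],[0,0,0],1],
  [[0,0,0.46],[0,0,0],1],
  [[0,0,0.55],[0,0,0],1],
])

```text
time: 3.02
ee_pos: [0.4875, -0.2024, 0.3144]
tool_rot: [-3.141, -0.0, 1.364]
force: [-0.3, -0.2, -0.3]
grip_width: 0.998
grasp_force: 0.0
```

```bash
python3 - <<'E'
from h import *
im=snapshot("side")
print({k:arm.state()[k] for k in("ee_pos","tool_rot","q","force","moment")})
c=np.ascontiguousarray(im[...,::-1]); cv2.imwrite("pics/side1.png",cv2.resize(c[150:384,150:400],None,fx=2.5,fy=2.5,interpolation=cv2.INTER_CUBIC))
E
```

```text
{'ee_pos': array([ 0.48695858, -0.20223798,  0.31283975]), 'tool_rot': array([-3.13851261e+00, -5.69288600e-04,  1.36343681e+00]), 'q': array([-3.93626326e-01,  1.58014195e-01, -6.14483604e-02,  1.35446596e+00,
       -1.09582506e-05,  1.38452866e+00]), 'force': array([-1.75841139, -0.09311103, -1.03211343]), 'moment': array([ 0.0741558 ,  0.00235085, -0.03625988])}
```

View pics/side1.png

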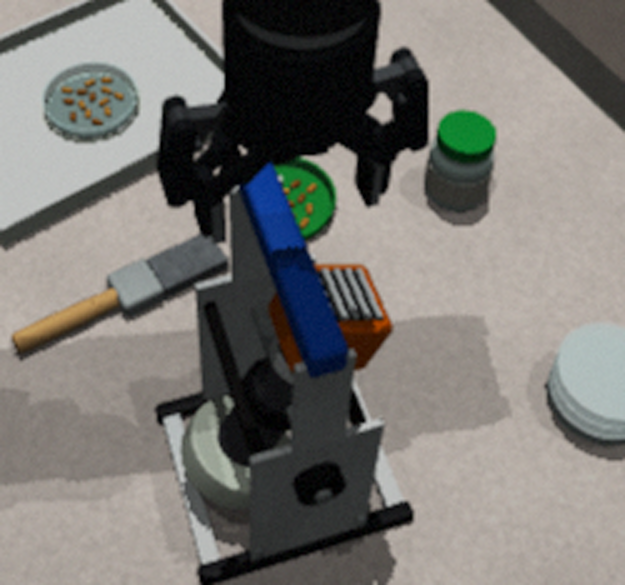

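The picture shows the open fingers straddling the bar at crop (205,230) and (372,190), above it. The orange box at (350,310) is clear of the gripper. I'll descend and close.

Request:
carry_out([
  [[0,0,0.12],[0,0,0],1],
  [[0,0,0.24],[0,0,0],1],
  [[0,0,0.36],[0,0,0],1],
  [[0,0,0.46],[0,0,0],1],
  [[0,0,0.53],[0,0,0],1],
])

```text
time: 3.48
ee_pos: [0.4879, -0.203, 0.2616]
tool_rot: [-3.141, -0.0, 1.363]
force: [0.7, -0.1, -0.5]
grip_width: 0.997
grasp_force: 0.0
```

Request:
carry_out([
  [[0,0,0],[0,0,0],1],
  [[0,0,0],[0,0,0],0],
  [[0,0,0],[0,0,0],-0.3],
  [[0,0,0],[0,0,0],-0.5],
  [[0,0,0],[0,0,0],-1],
], grip_force=40)

```text
time: 3.9
ee_pos: [0.4888, -0.2034, 0.263]
tool_rot: [3.141, 0.0, 1.362]
force: [0.8, 0.3, 0.4]
grip_width: 0.451
grasp_force: 0.0
```

Request:
carry_out([
  [[0,0,0],[0,0,0],-1],
  [[0,0,0],[0,0,0],-1],
  [[0,0,0],[0,0,0],-1],
  [[0,0,0],[0,0,0],-1],
  [[0,0,0],[0,0,0],-1],
], grip_force=100)

```text
time: 4.32
ee_pos: [0.488, -0.2032, 0.2629]
tool_rot: [-3.141, 0.0, 1.363]
force: [-4.0, 1.7, 4.9]
grip_width: 0.263
grasp_force: 99.0
```

Request:
carry_out([
  [[0,0,-0.003],[0,0,0],-1],
  [[0,0,-0.02],[0,0,0],-1],
  [[0,0,-0.057],[0,0,0],-1],
  [[0,0,-0.111],[0,0,0],-1],
  [[0,0,-0.175],[0,0,0],-1],
])

```text
time: 4.73
ee_pos: [0.4879, -0.2029, 0.2791]
tool_rot: [-3.139, -0.001, 1.362]
force: [-0.3, -0.1, -8.6]
grip_width: 0.264
grasp_force: 98.3
```

Request:
carry_out([
  [[0,0,-0.064],[0,0,0],-1],
  [[0,0,-0.118],[0,0,0],-1],
  [[0,0,-0.155],[0,0,0],-1],
  [[0,0,-0.172],[0,0,0],-1],
  [[0,0,-0.175],[0,0,0],-1],
])

```text
time: 5.15
ee_pos: [0.4887, -0.2033, 0.2978]
tool_rot: [3.141, 0.0, 1.362]
force: [0.6, 0.4, -8.5]
grip_width: 0.265
grasp_force: 98.4
```

```bash
cat > meas.py <<'E'
from h import *
from pl import *
from scipy.spatial import ConvexHull
PH=Ro.from_euler('z',0)
GZ=.280; 
OFF=np.array([0.,0,.262])      # TCP in frame axes at grasp (frame z of TCP)
def framepose(p,R):            # from TCP pose to frame origin/rot
    Rf=R*T0.inv(); return p-Rf.apply(OFF),Rf
def box(lo,hi): return np.array([[x,y,z] for x in(lo[0],hi[0]) for y in(lo[1],hi[1]) for z in(lo[2],hi[2])])
def fill(shape,uv,S):
    m=np.zeros((shape[0]*S,shape[1]*S),np.uint8)
    cv2.fillConvexPoly(m,cv2.convexHull(np.float32((uv+.5)*S-.5)).round().astype(np.int32),255)
    return m
def theta_fit(im,p,R,sh=None,ths=None,n="side",dbg=None):
    """returns abs lean theta, shift(px), residual"""
    o,Rf=framepose(p,R); y,ph=Rf.as_euler('ZYX')[:2]
    c=proj(n,[o+Rf.apply([0,0,.2])])[0].astype(int); h=75; u0,v0=c-h
    I=im[v0:v0+2*h,u0:u0+2*h].astype(float)
    w=np.clip((I[...,0]-1.7*I[...,1]-5)/60,0,1); S=6
    P=lambda X: proj(n,X)-[u0,v0]
    bar=fill(w.shape,P(o+Rf.apply(box((-.012,-.075,.268),(.012,.075,.292)))),1)
    chk=fill(w.shape,P(o+Rf.apply(box((-.022,-.072,.13),(.022,-.063,.28)))),1)
    chk2=fill(w.shape,P(o+Rf.apply(box((-.022,.063,.13),(.022,.072,.28)))),1)
    ex=cv2.dilate(bar|chk,np.ones((5,5),np.uint8))>0
    piv=o+Rf.apply([0,0,.13])
    def model(th,d):
        Rh=Ro.from_euler('ZY',[y,th])
        b=piv+Rh.apply(box((-.03,-.028,.053),(.03,.028,.103)))
        t=piv+Rh.apply(box((-.03,-.028,.103),(.03,.028,.103)))
        m=fill(w.shape,P(b)+d,S).astype(float); t=fill(w.shape,P(t)+d,S).astype(float)
        m=cv2.resize(m,w.shape[::-1],interpolation=cv2.INTER_AREA)/255; t=cv2.resize(t,w.shape[::-1],interpolation=cv2.INTER_AREA)/255
        return m,t
    def cost(th,d):
        m,t=model(th,d); f=np.clip(m-t,0,1); k=(~ex)&~((t>.02)&(t>=m-.02))
        # outside box: orange not allowed; side faces: orange
        f,ww=f[k],w[k]; A=max((f@ww)/max(f@f,1e-6),.3)
        # top face: no preference -> average residual
        return ((ww-A*f)**2).sum()/(w**2).sum()
    if dbg: cv2.imwrite(dbg,cv2.resize((np.hstack([w,ex.astype(float),model(dbg_th if False else .4,(0,0))[0]])*255).astype(np.uint8),None,fx=2,fy=2))
    return cost
E
python3 - <<'E'
import json
d=json.load(open('cmd.json')); d['p'][2]=.297; json.dump(d,open('cmd.json','w')); print(d['p'])
from meas import *
im=snapshot("side"); st=arm.state(); cv2.imwrite("pics/side2.png",im[...,::-1])
print(st["ee_pos"],st["tool_rot"],st["force"])
p,R=load()
cost=theta_fit(im,p,R,dbg="pics/dbg.png")
best=[]
for du in np.arange(-3,3.1,1):
  for dv in np.arange(-3,3.1,1):
    for th in (.3,.35,.4,.45): best.append((cost(th,(du,dv)),th,du,dv))
best.sort(); print(np.round(best[:8],3))
for th in np.arange(.3,.5,.02): print(round(th,2),round(cost(th,(0,0)),3),round(cost(th,best[0][2:]),3))
E
```

```text
[0.48798137584911244, -0.20303956100080262, 0.297]
[ 0.48851812 -0.20324829  0.29752675] [3.14121745e+00 4.27539181e-05 1.36246932e+00] [-0.15308256 -0.36610688 -8.12739264]
[[ 0.207  0.45   0.    -3.   ]
 [ 0.215  0.45  -1.    -3.   ]
 [ 0.233  0.45   0.    -2.   ]
 [ 0.238  0.45  -2.    -3.   ]
 [ 0.241  0.45  -1.    -2.   ]
 [ 0.244  0.45   1.    -3.   ]
 [ 0.253  0.45   1.    -2.   ]
 [ 0.255  0.35   3.    -3.   ]]
0.3 0.817 0.827
0.32 0.645 0.617
0.34 0.512 0.479
0.36 0.381 0.388
0.38 0.363 0.313
0.4 0.339 0.283
0.42 0.296 0.208
0.44 0.291 0.218
0.46 0.284 0.226
0.48 0.284 0.261
```

View pics/dbg.png

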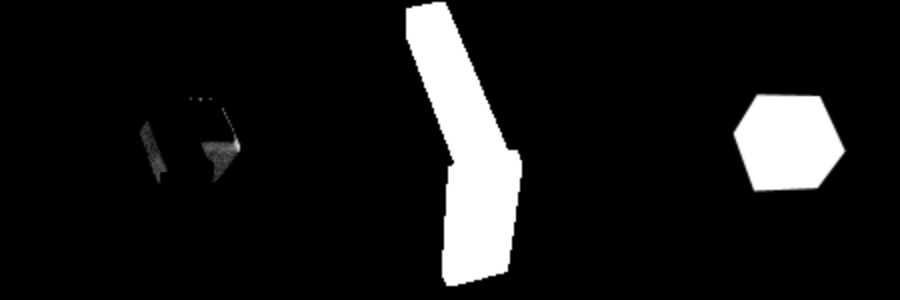

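```bash
python3 - <<'E'
s=open('meas.py').read()
s=s.replace("w=np.clip((I[...,0]-1.7*I[...,1]-5)/60,0,1); S=6","w=np.clip((I[...,0]/(I[...,1]+3)-1.5)/.5,0,1)*(I[...,0]>22); w=cv2.medianBlur((w*255).astype(np.uint8),3)/255.; S=6")
open('meas.py','w').write(s)
from meas import *
from scipy.optimize import minimize
im=cv2.imread("pics/side2.png")[...,::-1]
p,R=load(); cost=theta_fit(im,p,R,dbg="pics/dbg2.png")
g=lambda th:min((cost(th,(du,dv)),du,dv) for du in np.arange(-3,3.1,1) for dv in np.arange(-3,3.1,1))
for th in np.arange(.32,.49,.02): print(round(th,2),round(cost(th,(0,0)),3),np.round(g(th),3))
E
```

```text
0.32 0.182 [ 0.106  3.    -3.   ]
0.34 0.154 [ 0.099  3.    -3.   ]
0.36 0.136 [ 0.097  3.    -3.   ]
0.38 0.133 [ 0.099  2.    -3.   ]
0.4 0.129 [ 0.102  1.    -3.   ]
0.42 0.104 [ 0.079  0.    -3.   ]
0.44 0.103 [ 0.09  0.   -3.  ]
0.46 0.104 [ 0.089 -1.    -3.   ]
0.48 0.109 [ 0.09 -2.   -3.  ]
```

View pics/dbg2.png

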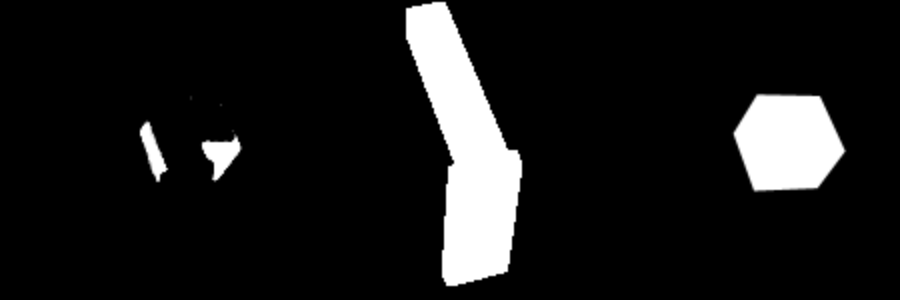

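```bash
python3 - <<'E'
s=open('meas.py').read()
s=s.replace("def model(th,d):","def model(th,d,sh=(0,0)):\n        a,e=sh").replace("def cost(th,d):\n        m,t=model(th,d)","def cost(th,d,sh=(0,0)):\n        m,t=model(th,d,sh)")
s=s.replace("box((-.03,-.028,.053),(.03,.028,.103))","box((-.03+e,-.028+e,.053+a),(.03-e,.028-e,.103))").replace("box((-.03,-.028,.103),(.03,.028,.103))","box((-.03+e,-.028+e,.103),(.03-e,.028-e,.103))")
s=s.replace("    return cost","    return cost,model,w,ex")
open('meas.py','w').write(s)
from meas import *
from scipy.optimize import minimize
im=cv2.imread("pics/side2.png")[...,::-1]
p,R=load(); cost,model,w,ex=theta_fit(im,p,R)
for a in (0,.004,.008,.012):
  for e in(0,.001,.002,.003):
    r=minimize(lambda x:cost(.4,x[:2],(a,e)),[0,-1],method='Nelder-Mead',options=dict(initial_simplex=[[0,-1],[1,-1],[0,0]],xatol=.05,fatol=1e-4)); print(a,e,r.x.round(2),round(r.fun,4))
r=minimize(lambda x:cost(.4,x[:2],x[2:]/1000),[0,-1,6,1],method='Nelder-Mead',options=dict(initial_simplex=[[0,-1,6,1],[1,-1,6,1],[0,0,6,1],[0,-1,9,1],[0,-1,6,2.5]])); print(r.x,r.fun)
d=tuple(r.x[:2]);sh=r.x[2:]/1000
for th in np.arange(.32,.481,.02): print(round(th,2),round(cost(th,d,sh),4))
m,t=model(.4,d,sh)
v=np.dstack([w,m*.6,t])[35:110,50:140]; cv2.imwrite("pics/dbg3.png",cv2.resize((v*255).astype(np.uint8),None,fx=6,fy=6,interpolation=0))
E
```

```text
0 0 [ 2.19 -0.88] 0.1035
0 0.001 [ 1.29 -3.3 ] 0.0295
0 0.002 [ 1.31 -2.72] 0.0124
0 0.003 [ 1.15 -1.25] 0.0076
0.004 0 [ 0.25 -3.72] 0.0304
0.004 0.001 [ 0.32 -3.06] 0.0227
0.004 0.002 [ 0.34 -0.79] 0.0098
0.004 0.003 [0.28 0.02] 0.0092
0.008 0 [-0.83 -2.8 ] 0.0216
0.008 0.001 [-0.7  -1.27] 0.0136
0.008 0.002 [-0.5   0.25] 0.0093
0.008 0.003 [-0.36  0.92] 0.0241
0.012 0 [-1.71 -1.66] 0.0216
0.012 0.001 [-1.5  -0.18] 0.0169
0.012 0.002 [-1.56  1.27] 0.0286
0.012 0.003 [ 0.69 -0.21] 0.0693
[ 0.00625997 -0.70948649  5.04208441  2.11155715] 0.005393825637456526
0.32 0.2287
0.34 0.1848
0.36 0.1244
0.38 0.0619
0.4 0.0054
0.42 0.0421
0.44 0.1003
0.46 0.1303
0.48 0.1503
```

View pics/dbg3.png

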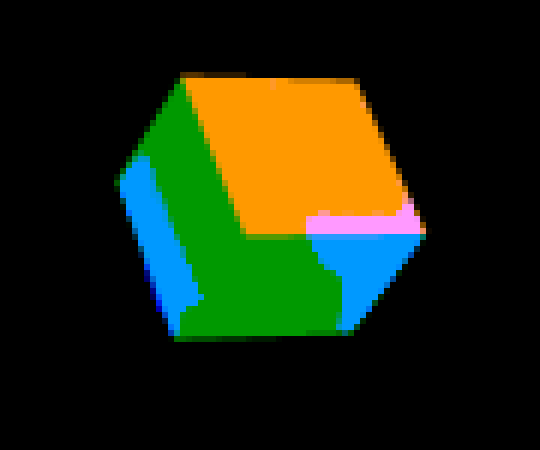

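The overlay (blue = seen orange, green = model) matches sharply at the known lean of 0.40 rad, so the lean measurement works. Next I'll simulate the righting manoeuvre.

```bash
cat > ctl.py <<'E'
import numpy as np
from scipy.linalg import solve_discrete_are, expm
def sim(x,phi0,phis,mf=1.,dts=None,fr=1e-4,trace=None):
    """x=[theta,omega]; phis: row-end tilts, linear between; returns x. stops at +-.4 relative (inelastic)"""
    I=.0033*mf; G=.01717*mf; k=.009; c=.0015
    th,w=x; n=20
    for j,ph1 in enumerate(phis):
        dt=(1/12 if dts is None else dts[j])/n; dp=(ph1-phi0)/(n*dt)
        for i in range(n):
            ph=phi0+dp*dt*(i+.5)
            T=G*np.sin(th)-k*(th-ph)-c*(w-dp); v=w-dp
            dv=T/I*dt                      # dry friction, rel. to frame
            f=fr/I*dt
            nv=v+dv; nv=0. if abs(nv)<=f else nv-np.sign(nv)*f
            w=nv+dp; th+=w*dt
            lim=.4; r=th-(ph+dp*dt/2)
            if abs(r)>lim: th=(ph+dp*dt/2)+lim*np.sign(r); w=dp
        phi0=ph1
        if trace is not None: trace.append((th,w,ph1))
    return np.array([th,w])
mj=lambda u:10*u**3-15*u**4+6*u**5
U5=mj(np.arange(1,6)/5)
def ramp(a,b,n): return a+(b-a)*mj(np.arange(1,n+1)/n)
# LQR for call period (tilt moves a->b by min-jerk in 5 rows, then .05 s)
def lin(T=5/12+.05):
    f=lambda t,w,a,b: sim([t,w],a,list(ramp(a,b,5))+[b],dts=[1/12]*5+[.05],fr=0)
    e=.01; A=np.zeros((3,3)); 
    A[:2,0]=f(e,0,0,0)/e; A[:2,1]=f(0,e,0,0)/e; A[:2,2]=f(0,0,e,0)/e
    B=np.array([*(f(0,0,0,e)/e),1.])[:,None]; return A,B
def gain(q=(20,6,1),r=4):
    A,B=lin(); Q=np.diag(q); P=solve_discrete_are(A,B,Q,[[r]])
    return (np.linalg.solve(B.T@P@B+r,B.T@P@A)).ravel()
E
python3 - <<'E'
from ctl import *
K=gain(); print("K",K)
rng=np.random.default_rng(0)
for mf in(.85,1,1.15):
  for ph1,nr in((-.26,10),(-.3,10)):
    x=np.array([.4,0.]);a=0; ph=list(ramp(0,ph1,nr)); tr=[]
    x=sim(x,0,ph,mf,trace=tr);a=ph1; out=[]
    xe=None; hist=[]
    for k in range(14):
        m=x[0]+rng.normal(0,.004)
        hist.append(m)
        # crude estimator: nominal prediction + correction
        if xe is None: xe=np.array([m,x[1]])
        else: e=m-xe[0]; xe=xe+np.array([.7,1.0])*e
        b=np.clip(-K@[*xe,a],-.35,.35) 
        out.append((round(x[0],3),round(x[1],2),round(b,3)))
        row=list(ramp(a,b,5))+[b]; d=[1/12]*5+[.05]
        xe=sim(xe,a,row,1.,dts=d); x=sim(x,a,row,mf,dts=d); a=b
    print(mf,ph1,out)
E
```

```text
K [1.83901939 1.00684505 0.14137834]
0.85 -0.26 [(np.float64(0.019), np.float64(-0.66), np.float64(0.35)), (np.float64(0.173), np.float64(1.95), np.float64(-0.35)), (np.float64(-0.389), np.float64(-3.05), np.float64(0.35)), (np.float64(0.389), np.float64(3.05), np.float64(-0.35)), (np.float64(-0.389), np.float64(-3.05), np.float64(0.35)), (np.float64(0.389), np.float64(3.05), np.float64(-0.35)), (np.float64(-0.389), np.float64(-3.05), np.float64(0.35)), (np.float64(0.389), np.float64(3.05), np.float64(-0.35)), (np.float64(-0.389), np.float64(-3.05), np.float64(0.35)), (np.float64(0.389), np.float64(3.05), np.float64(-0.35)), (np.float64(-0.389), np.float64(-3.05), np.float64(0.35)), (np.float64(0.389), np.float64(3.05), np.float64(-0.35)), (np.float64(-0.389), np.float64(-3.05), np.float64(0.35)), (np.float64(0.389), np.float64(3.05), np.float64(-0.35))]
0.85 -0.3 [(np.float64(-0.048), np.float64(-0.81), np.float64(0.35)), (np.float64(0.188), np.float64(2.08), np.float64(-0.35)), (np.float64(-0.389), np.float64(-3.05), np.float64(0.35)), (np.float64(0.389), np.float64(3.05), np.float
[... 3209 characters left out ...]
np.float64(-0.388), np.float64(-3.07), np.float64(0.35)), (np.float64(0.388), np.float64(3.07), np.float64(-0.35)), (np.float64(-0.388), np.float64(-3.07), np.float64(0.35)), (np.float64(0.388), np.float64(3.07), np.float64(-0.35)), (np.float64(-0.388), np.float64(-3.07), np.float64(0.35)), (np.float64(0.388), np.float64(3.07), np.float64(-0.35)), (np.float64(-0.388), np.float64(-3.07), np.float64(0.35)), (np.float64(0.388), np.float64(3.07), np.float64(-0.35)), (np.float64(-0.388), np.float64(-3.07), np.float64(0.35)), (np.float64(0.388), np.float64(3.07), np.float64(-0.35)), (np.float64(-0.388), np.float64(-3.07), np.float64(0.35)), (np.float64(0.388), np.float64(3.07), np.float64(-0.35))]
```

```bash
cat >> ctl.py <<'E'
from scipy.optimize import least_squares
D6=[1/12]*5+[.05]
def mhe(meas,calls,x0g,s0=(.02,.1),win=5):
    """meas[i] before calls[i]=(a,rows) ; len(meas)=len(calls)+1. returns (theta,omega,mf) now"""
    w=min(win,len(calls)); ms=meas[-w-1:]; cs=calls[len(calls)-w:]; g=np.array(x0g[-w-1])
    def run(v):
        x=v[:2].copy(); r=[(x[0]-ms[0])/.004]
        for (a,rows),m in zip(cs,ms[1:]):
            x=sim(x,a,list(rows)+[rows[-1]],v[2],dts=D6); r.append((x[0]-m)/.004)
        return r,x
    s=least_squares(lambda v:np.r_[run(v)[0],(v[:2]-g)/s0,(v[2]-1)/.08],[*g,1.],diff_step=1e-3,x_scale=[.1,.1,.1])
    return run(s.x)[1],s.x[2]
def law(K,x,a,dmax=.15):
    b=-K@[x[0],x[1],a]; return float(np.clip(np.clip(b,a-dmax,a+dmax),-.3,.3))
E
cat > test.py <<'E'
from ctl import *
rng=np.random.default_rng(1)
for r in(4,15):
 K=gain((20,6,1),r); print(r,K.round(2))
 for mf in(.85,1,1.15):
  for bias in(-.008,.008):
   for ph1,nr in((-.2,30),):
    x=np.array([.4,0.]); ph=ramp(0,ph1,nr)
    x=sim(x,bias,ph+bias,mf);a=ph1; out=[]; ms=[x[0]+rng.normal(0,.004)];cs=[];xs=[[.4+ph1,-.02]]; xe=np.array(xs[0]); m=1
    for k in range(14):
        b=law(K,xe,a); rows=np.round(ramp(a,b,5),3); b=rows[-1]
        out.append((round(float(x[0]),3),round(float(x[1]),2),round(float(b),3)))
        x=sim(x,a+bias,np.r_[rows,b]+bias,mf,dts=D6)
        cs.append((a,rows)); ms.append(x[0]+rng.normal(0,.004)); a=b
        xe,m=mhe(ms,cs,xs); xs.append(list(xe))
    print(mf,bias,round(m,2),out)
E
time python3 test.py
```

```text
4 [1.84 1.01 0.14]Traceback (most recent call last):
  File "test.py", line 15, in <module>
    xe,m=mhe(ms,cs,xs); xs.append(list(xe))
         ~~~^^^^^^^^^^
  File "ctl.py", line 37, in mhe
    w=min(win,len(calls)); ms=meas[-w-1:]; cs=calls[len(calls)-w:]; g=np.array(x0g[-w-1])
                                                                               ~~~^^^^^^
IndexError: list index out of range

real	0m1.186s
user	0m1.914s
sys	0m0.137s
```

```bash
sed -i 's/g=np.array(x0g\[-w-1\])/g=np.array(x0g[len(calls)-w])/' ctl.py; time python3 test.py
```

```text
4 [1.84 1.01 0.14]
0.85 -0.008 0.97 [(0.065, -0.3, -0.3), (-0.148, -0.65, -0.15), (-0.528, -0.97, 0.0), (-0.34, 0.43, 0.15), (-0.183, 0.31, 0.1), (-0.054, 0.26, -0.05), (0.039, 0.12, -0.193), (0.042, -0.13, -0.043), (-0.032, -0.16, 0.107), (-0.087, -0.05, 0.156), (-0.077, 0.09, 0.011), (-0.044, 0.03, 0.047), (-0.029, 0.04, 0.005), (-0.017, 0.0, 0.023)]
0.85 0.008 0.94 [(0.119, -0.22, -0.3), (-0.043, -0.51, -0.15), (-0.333, -0.73, 0.0), (-0.322, 0.45, 0.15), (-0.15, 0.36, 0.0), (-0.01, 0.23, 0.032), (0.097, 0.25, -0.118), (0.201, 0.17, -0.268), (0.039, -0.72, -0.118), (-0.318, -0.82, 0.032), (-0.287, 0.48, -0.117), (-0.161, 0.06, 0.033), (-0.163, -0.03, 0.183), (-0.154, 0.1, 0.126)]
1 -0.008 1.02 [(0.142, -0.13, -0.3), (0.035, -0.35, -0.15), (-0.173, -0.54, 0.0), (-0.404, 0.06, 0.15), (-0.177, 0.55, 0.0), (0.037, 0.38, -0.15), (0.182, 0.24, -0.3), (-0.013, -0.75, -0.15), (-0.414, -1.0, 0.0), (-0.344, 0.4, 0.15), (-0.219, 0.2, 0.146), (-0.149, 0.12, 0.144), (-0.096, 0.11, 0.062), (-0.05, 0.08, 0.026)]
1 0.008 1.41 [(0.183, -0.07, -0.3), (0.034, -0.53, -0.15), (-0.249, -0.7, 0.0), (-0.3
[... 2322 characters left out ...]
 -0.03, -0.291), (0.034, -0.48, -0.141), (-0.225, -0.66, 0.009), (-0.357, 0.31, 0.159), (-0.169, 0.54, 0.009), (0.041, 0.39, -0.141), (0.204, 0.32, -0.279), (0.023, -0.65, -0.129), (-0.317, -0.85, 0.021), (-0.323, 0.4, -0.074), (-0.252, -0.07, 0.076), (-0.328, 0.07, 0.226), (-0.094, 0.61, 0.076), (0.191, 0.64, -0.074)]
1.15 0.008 1.09 [(0.206, 0.01, -0.291), (0.054, -0.45, -0.141), (-0.184, -0.59, 0.009), (-0.34, 0.32, 0.159), (-0.151, 0.56, 0.009), (0.077, 0.45, -0.141), (0.267, 0.0, -0.291), (0.021, -0.69, -0.141), (-0.337, -0.89, 0.009), (-0.319, 0.4, 0.159), (-0.193, 0.2, 0.14), (-0.122, 0.12, 0.077), (-0.08, 0.06, 0.069), (-0.058, 0.04, 0.047)]
real	0m38.187s
user	0m39.082s
sys	0m0.175s
```

```bash
sed -i 's/n=20/n=6/' ctl.py; cat >> ctl.py <<'E'
def mhe(meas,calls,x0g,s0=(.02,.06),win=4):
    w=min(win,len(calls)); ms=meas[-w-1:]; cs=calls[len(calls)-w:]; g=np.array(x0g[len(calls)-w])
    def run(v):
        x=v[:2].copy(); r=[(x[0]-ms[0])/.004]
        for (a,rows),m in zip(cs,ms[1:]):
            x=sim(x,a+v[3],np.r_[rows,rows[-1]]+v[3],v[2],dts=D6); r.append((x[0]-m)/.004)
        return r,x
    s=least_squares(lambda v:np.r_[run(v)[0],(v[:2]-g)/s0,(v[2]-1)/.07,v[3]/.006],[*g,1.,0.],diff_step=1e-3,x_scale=[.1,.1,.1,.01],max_nfev=12)
    return run(s.x)[1],s.x[2:]
def mpc(x,a,par=(1.,0.),N=6,wd=.35):
    mf,bi=par
    def res(bs):
        y=np.array(x);c=a;r=[]
        for b in bs:
            y=sim(y,c+bi,np.r_[ramp(c,b,5),b]+bi,mf,dts=D6)
            r+=[y[0],.7*y[1],wd*(b-c),.1*b,3*max(0,abs(y[0]-b)-.36),5*max(0,abs(b)-.3)]; c=b
        r+=[2*y[0],2*y[1]]; return r
    s=least_squares(res,np.full(N,a*.9),diff_step=1e-3,x_scale=.1,max_nfev=15)
    return s.x
E
cat > test.py <<'E'
from ctl import *
rng=np.random.default_rng(1)
for mf in(.85,1,1.15):
  for bias in(-.008,.008):
    x=np.array([.4,0.]); a=-.16
    x=sim(x,bias,ramp(0,a,30)+bias,mf); out=[]; ms=[x[0]+rng.normal(0,.004)];cs=[];xs=[[.4+a,-.01]]; xe=np.array(xs[0]); par=(1,0); rel=False
    for k in range(18):
        if not rel: rel=ms[-1]<.4+a-.025
        b=mpc(xe,a,par)[0] if rel else a-.015
        rows=np.round(ramp(a,b,5),3); b=rows[-1]
        out.append((int(rel),round(float(x[0]),3),round(float(x[1]),2),round(float(b),3)))
        x=sim(x,a+bias,np.r_[rows,b]+bias,mf,dts=D6)
        cs.append((a,rows)); ms.append(x[0]+rng.normal(0,.004)); a=b
        xe,par=mhe(ms,cs,xs); xs.append(list(xe))
    print(mf,bias,np.round(par,3),out)
E
time python3 test.py
```

```text
0.85 -0.008 [ 1.001 -0.   ] [(1, 0.194, -0.1, -0.184), (1, 0.132, -0.18, -0.01), (1, 0.063, -0.09, 0.058), (1, 0.052, 0.05, -0.002), (1, 0.082, 0.07, -0.153), (1, 0.084, -0.08, -0.025), (1, 0.046, -0.05, -0.024), (1, 0.024, -0.04, -0.01), (1, 0.008, -0.03, 0.001), (1, -0.003, -0.02, 0.003), (1, -0.01, -0.01, 0.022), (1, -0.01, 0.01, 0.016), (1, -0.008, 0.0, 0.015), (1, -0.008, 0.0, 0.014), (1, -0.009, 0.0, 0.013), (1, -0.009, 0.0, 0.012), (1, -0.009, 0.0, 0.011), (1, -0.01, 0.0, 0.011)]
0.85 0.008 [ 0.972 -0.003] [(0, 0.233, -0.04, -0.175), (0, 0.209, -0.07, -0.19), (1, 0.167, -0.12, -0.058), (1, 0.124, -0.04, -0.132), (1, 0.092, -0.11, -0.045), (1, 0.048, -0.07, 0.021), (1, 0.035, 0.02, -0.026), (1, 0.046, 0.02, -0.076), (1, 0.04, -0.04, -0.056), (1, 0.015, -0.06, 0.022), (1, -0.002, 0.0, 0.018), (1, 0.004, 0.02, -0.031), (1, 0.007, -0.01, 0.004), (1, 0.007, 0.02, 0.002), (1, 0.015, 0.02, -0.004), (1, 0.026, 0.02, -0.036), (1, 0.032, -0.0, -0.033), (1, 0.033, 0.0, -0.033)]
1 -0.008 [1. 0.] [(0, 0.232, -0.0, -0.175), (0, 0.211, -0.04, -0.19), (1, 0.19, -0.05, -0.175), (1, 0.164, -0.0
[... 1219 characters left out ...]
, (1, -0.016, -0.01, 0.022), (1, -0.021, -0.01, 0.02), (1, -0.026, -0.01, 0.032), (1, -0.033, -0.01, 0.033), (1, -0.041, -0.02, 0.085), (1, -0.043, 0.01, 0.062)]
1.15 0.008 [1.054 0.009] [(0, 0.248, -0.0, -0.175), (0, 0.23, -0.01, -0.19), (0, 0.215, -0.02, -0.205), (0, 0.199, -0.03, -0.22), (0, 0.182, -0.05, -0.235), (0, 0.158, -0.06, -0.25), (1, 0.12, -0.11, -0.098), (1, 0.073, -0.07, -0.081), (1, 0.045, -0.05, -0.045), (1, 0.025, -0.03, -0.037), (1, 0.012, -0.02, -0.013), (1, 0.005, -0.01, 0.01), (1, 0.01, 0.02, -0.01), (1, 0.023, 0.03, -0.076), (1, 0.027, -0.02, -0.033), (1, 0.021, -0.0, -0.027), (1, 0.023, 0.01, -0.035), (1, 0.025, 0.0, -0.029)]
real	0m22.017s
user	0m22.262s
sys	0m0.205s
```

```bash
sed -i 's/np.r_\[rows,rows\[-1\]\]+v\[3\]/np.r_[a,rows]+v[3]/; s/np.r_\[ramp(c,b,5),b\]+bi/np.r_[c,ramp(c,b,5)]+bi/; s/^D6=.*/D6=[.05]+[1\/12]*5/' ctl.py
cat > step.py <<'E'
# python3 step.py [phi target or 'mpc'] [ncalls] [pivot x y z]: measure, estimate, print next call(s)
import sys
from meas import *
from ctl import *
SH=(.005,.0021); YF=-.205
LOG='log.json'
def pose(piv,phi): R=tool(YF,phi); return np.array(piv)+Ro.from_euler('ZY',[YF,phi]).apply([0,0,.132]),R
def measure(guess):
    im=snapshot("side"); p,R=load(); cost,*_=theta_fit(im,p,R)
    ths=np.arange(guess-.16,guess+.161,.02); c=[cost(t,(0,-.7),SH) for t in ths]; i=int(np.argmin(c))
    t=np.arange(ths[i]-.03,ths[i]+.031,.005); cc=np.array([cost(v,(0,-.7),SH) for v in t]); j=np.clip(cc.argmin(),3,len(t)-4)
    q=np.polyfit(t[j-3:j+4]-t[j],cc[j-3:j+4],2); th=t[j]-(q[1]/2/q[0] if q[0]>0 else 0)
    th=np.clip(th,t[j]-.02,t[j]+.02)
    return im,float(th),float(cc.min())
if __name__=="__main__":
    L=json.load(open(LOG)) if os.path.exists(LOG) else dict(piv=[.488,-.203,.165],a=0.,meas=[],calls=[],xs=[],pend=None)
    a=L['a']
    if L['pend'] is not None: L['calls']+=L['pend']; 
    x=L.get('pred',[.4+a,0]); im,th,c=measure(x[0])
    n=len(L['pend'] or [])
    L['meas']+= [None]*max(n-1,0)+[th]
    if len(L['xs'])==0: xs=[.4+a,-.01]; par=(1.,0.); xe=np.array(xs)
    else:
        xe,par=mhe(L['meas'],L['calls'],L['xs'])
    L['xs']+= [list(xe)]*max(n,1)
    st=arm.state()
    print(f"t={st['time']:.2f} theta={th:.3f} cost={c:.3f} | est th={xe[0]:.3f} w={xe[1]:.3f} par={np.round(par,3)} phi={a:.3f} Fz={st['force'][2]:.1f} ee={st['ee_pos'].round(4)} rot={st['tool_rot'].round(3)}")
    mode=sys.argv[1]; nc=int(sys.argv[2]) if len(sys.argv)>2 else 1
    piv=np.array(L['piv']); P1=np.array([float(v) for v in sys.argv[3:6]]) if len(sys.argv)>5 else piv
    bs=mpc(xe,a,par)[:nc]; print("mpc",bs.round(3))
    bs=np.clip(bs,-.3,.3) if mode=='mpc' else [float(mode)]*nc
    wp=[];L['pend']=[];c0=a
    for b in bs:
        b=round(float(b),3); rows=ramp(c0,b,5); L['pend'].append((c0,rows.tolist())); wp+=[(r) for r in rows]; c0=b
    u=[mj((i+1)/len(wp)) for i in range(len(wp))]
    emit([pose(piv+(P1-piv)*s,r) for s,r in zip(u,wp)],-1)
    y=np.array(xe)
    for i,(cc,rows) in enumerate(L['pend']): y=sim(y,cc+par[1],np.r_[cc,rows]+par[1],par[0],dts=D6)
    L['pred']=y.tolist(); print("pred",y.round(3)); L['a']=c0; L['piv']=P1.tolist(); json.dump(L,open(LOG,'w'))
E
python3 - <<'E'
s=open('ctl.py').read()
s=s.replace("r.append((x[0]-m)/.004)","r.append(0. if m is None else (x[0]-m)/.004)").replace("r=[(x[0]-ms[0])/.004]","r=[0. if ms[0] is None else (x[0]-ms[0])/.004]")
open('ctl.py','w').write(s)
E
python3 test.py | head -2 | cut -c1-300
# initial ramp, 30 rows to -.16
python3 - <<'E'
from step import *
emit([pose([.488,-.203,.165],f) for f in ramp(0,-.16,30)],-1)
json.dump(dict(piv=[.488,-.203,.165],a=-.16,meas=[],calls=[],xs=[],pend=None,pred=[.24,0]),open(LOG,'w'))
E
```

```text
0.85 -0.008 [ 1.014 -0.002] [(1, 0.194, -0.1, -0.172), (1, 0.134, -0.16, -0.06), (1, 0.066, -0.12, -0.002), (1, 0.022, -0.06, 0.171), (1, 0.051, 0.19, -0.195), (1, 0.09, -0.06, -0.152), (1, 0.03, -0.19, 0.158), (1, -0.006, 0.06, -0.012), (1, 0.015, 0.01, -0.049), (1, 0.002, -0.06, 0.03), (1, -0.016,
0.85 0.008 [1.01  0.007] [(0, 0.233, -0.04, -0.175), (0, 0.208, -0.07, -0.19), (1, 0.164, -0.13, -0.047), (1, 0.128, -0.02, -0.153), (1, 0.098, -0.11, -0.04), (1, 0.056, -0.06, 0.065), (1, 0.067, 0.1, -0.153), (1, 0.083, -0.05, -0.124), (1, 0.041, -0.13, 0.054), (1, 0.011, 0.01, 0.003), (1, 0.02, 0.
[[[0.0, 0.0, 0.0], [0.0, 0.0, -0.0005], -1], [[0.0, 0.0, 0.0], [-0.0001, 0.0, -0.0005], -1], [[0.0, -0.002, 0.0], [-0.0002, 0.0, -0.0005], -1], [[0.0, -0.004, 0.0], [-0.0005, 0.0, -0.0005], -1], [[0.0, -0.007, 0.0], [-0.0009, 0.0, -0.0005], -1]]
[[[0.0, -0.005, 0.0], [-0.0006, 0.0, 0.0], -1], [[0.0, -0.011, 0.0], [-0.0013, 0.0, 0.0], -1], [[0.0, -0.019, 0.0], [-0.0022, 0.0, 0.0], -1], [[0.0, -0.027, 0.0], [-0.0033, 0.0, 0.0], -1], [[0.0, -0.037, 0.001], [-0.0044, 0.0, 0.0], -1]]
[[[0.0, -0.011
[... 244 characters left out ...]
, [-0.0016, 0.0, 0.0], -1], [[0.0, -0.027, 0.0], [-0.0032, 0.0, 0.0], -1], [[0.0, -0.039, 0.001], [-0.0047, 0.0, 0.0], -1], [[0.0, -0.051, 0.001], [-0.0061, 0.0, 0.0], -1], [[0.0, -0.062, 0.001], [-0.0074, 0.0, 0.0], -1]]
[[[0.0, -0.01, 0.0], [-0.0012, 0.0, 0.0], -1], [[0.0, -0.018, 0.001], [-0.0023, 0.0, 0.0], -1], [[0.0, -0.026, 0.001], [-0.0032, 0.0, 0.0], -1], [[0.0, -0.032, 0.001], [-0.0039, 0.0, 0.0], -1], [[0.0, -0.037, 0.001], [-0.0045, 0.0, 0.0], -1]]
[[[0.0, -0.003, 0.0], [-0.0004, 0.0, 0.0], -1], [[0.0, -0.005, 0.0], [-0.0006, 0.0, 0.0], -1], [[0.0, -0.006, 0.0], [-0.0008, 0.0, 0.0], -1], [[0.0, -0.007, 0.0], [-0.0009, 0.0, 0.0], -1], [[0.0, -0.007, 0.0], [-0.0009, 0.0, 0.0], -1]]
```

```bash
python3 - <<'E'
s=open('step.py').read()
s=s.replace("    bs=mpc(xe,a,par)","    if mode=='auto': mode='mpc' if (th<.4+a-.025 and xe[0]<.4+a-.015) else str(round(a-.015,3))\n    bs=mpc(xe,a,par)")
open('step.py','w').write(s)
E
```

Request:
carry_out([
  [[0,0,0],[0,0,-0.0005],-1],
  [[0,0,0],[-0.0001,0,-0.0005],-1],
  [[0,-0.002,0],[-0.0002,0,-0.0005],-1],
  [[0,-0.004,0],[-0.0005,0,-0.0005],-1],
  [[0,-0.007,0],[-0.0009,0,-0.0005],-1],
])

```text
time: 5.62
ee_pos: [0.4876, -0.203, 0.2971]
tool_rot: [3.136, -0.0, 1.366]
force: [0.3, 0.4, -8.2]
grip_width: 0.261
grasp_force: 98.4
```

Request:
carry_out([
  [[0,-0.005,0],[-0.0006,0,0],-1],
  [[0,-0.011,0],[-0.0013,0,0],-1],
  [[0,-0.019,0],[-0.0022,0,0],-1],
  [[0,-0.027,0],[-0.0033,0,0],-1],
  [[0,-0.037,0.001],[-0.0044,0,0],-1],
])

```text
time: 6.03
ee_pos: [0.4839, -0.2023, 0.2972]
tool_rot: [3.108, 0.0, 1.366]
force: [-0.3, 0.9, -7.9]
grip_width: 0.267
grasp_force: 98.3
```

Request:
carry_out([
  [[0,-0.011,0],[-0.0014,0,0],-1],
  [[0,-0.023,0],[-0.0028,0,0],-1],
  [[0,-0.035,0],[-0.0043,0,0],-1],
  [[0,-0.048,0],[-0.0058,0,0],-1],
  [[0,-0.061,0.001],[-0.0074,0,0],-1],
])

```text
time: 6.45
ee_pos: [0.4779, -0.201, 0.2969]
tool_rot: [3.061, 0.0, 1.366]
force: [-0.3, -0.7, -8.1]
grip_width: 0.266
grasp_force: 98.3
```

Request:
carry_out([
  [[0,-0.014,0],[-0.0016,0,0],-1],
  [[0,-0.027,0],[-0.0032,0,0],-1],
  [[0,-0.039,0.001],[-0.0047,0,0],-1],
  [[0,-0.051,0.001],[-0.0061,0,0],-1],
  [[0,-0.062,0.001],[-0.0074,0,0],-1],
])

```text
time: 6.87
ee_pos: [0.4718, -0.1998, 0.2962]
tool_rot: [3.015, 0.0, 1.366]
force: [0.3, 0.6, -8.7]
grip_width: 0.264
grasp_force: 98.4
```

Request:
carry_out([
  [[0,-0.01,0],[-0.0012,0,0],-1],
  [[0,-0.018,0.001],[-0.0023,0,0],-1],
  [[0,-0.026,0.001],[-0.0032,0,0],-1],
  [[0,-0.032,0.001],[-0.0039,0,0],-1],
  [[0,-0.037,0.001],[-0.0045,0,0],-1],
])

```text
time: 7.28
ee_pos: [0.4684, -0.1991, 0.2957]
tool_rot: [2.987, -0.0, 1.366]
force: [-0.3, 0.3, -7.5]
grip_width: 0.264
grasp_force: 98.4
```

Request:
carry_out([
  [[0,-0.003,0],[-0.0004,0,0],-1],
  [[0,-0.005,0],[-0.0006,0,0],-1],
  [[0,-0.006,0],[-0.0008,0,0],-1],
  [[0,-0.007,0],[-0.0009,0,0],-1],
  [[0,-0.007,0],[-0.0009,0,0],-1],
])

```text
time: 7.7
ee_pos: [0.4678, -0.1989, 0.2955]
tool_rot: [2.981, -0.0, 1.366]
force: [0.1, -0.3, -8.5]
grip_width: 0.265
grasp_force: 98.4
```

```bash
python3 step.py auto
```

```text
t=7.75 theta=0.231 cost=0.038 | est th=0.240 w=-0.010 par=[1. 0.] phi=-0.160 Fz=-7.9 ee=[ 0.4679 -0.199   0.2956] rot=[2.981 0.    1.366]
mpc [-0.172]
[[[0.0, -0.001, 0.0], [-0.0001, 0.0, 0.0], -1], [[0.0, -0.006, 0.0], [-0.0007, 0.0, 0.0], -1], [[0.0, -0.014, 0.0], [-0.0016, 0.0, 0.0], -1], [[0.0, -0.019, 0.0], [-0.0022, 0.0, 0.0], -1], [[0.0, -0.02, 0.0], [-0.0024, 0.0, 0.0], -1]]
pred [ 0.221 -0.046]
```

Request:
carry_out([
  [[0,-0.001,0],[-0.0001,0,0],-1],
  [[0,-0.006,0],[-0.0007,0,0],-1],
  [[0,-0.014,0],[-0.0016,0,0],-1],
  [[0,-0.019,0],[-0.0022,0,0],-1],
  [[0,-0.02,0],[-0.0024,0,0],-1],
])

```text
time: 8.17
ee_pos: [0.4656, -0.1985, 0.2952]
tool_rot: [2.966, -0.0, 1.366]
force: [0.7, -0.5, -7.9]
grip_width: 0.265
grasp_force: 98.4
```

```bash
python3 step.py auto
```

```text
t=8.22 theta=0.210 cost=0.040 | est th=0.213 w=-0.054 par=[ 0.986 -0.007] phi=-0.175 Fz=-8.5 ee=[ 0.4656 -0.1985  0.2953] rot=[2.966 0.    1.366]
mpc [-0.187]
[[[0.0, -0.001, 0.0], [-0.0001, 0.0, 0.0], -1], [[0.0, -0.006, 0.0], [-0.0007, 0.0, 0.0], -1], [[0.0, -0.013, 0.0], [-0.0016, 0.0, 0.0], -1], [[0.0, -0.018, 0.0], [-0.0022, 0.0, 0.0], -1], [[0.0, -0.02, 0.0], [-0.0023, 0.0, 0.0], -1]]
pred [ 0.189 -0.058]
```

Request:
carry_out([
  [[0,-0.001,0],[-0.0001,0,0],-1],
  [[0,-0.006,0],[-0.0007,0,0],-1],
  [[0,-0.013,0],[-0.0016,0,0],-1],
  [[0,-0.018,0],[-0.0022,0,0],-1],
  [[0,-0.02,0],[-0.0023,0,0],-1],
])

```text
time: 8.63
ee_pos: [0.4637, -0.1981, 0.2949]
tool_rot: [2.952, -0.0, 1.366]
force: [-0.5, -0.4, -8.0]
grip_width: 0.263
grasp_force: 98.4
```

```bash
python3 step.py auto
```

```text
t=8.68 theta=0.175 cost=0.041 | est th=0.176 w=-0.096 par=[ 0.927 -0.007] phi=-0.190 Fz=-8.2 ee=[ 0.4637 -0.1981  0.2949] rot=[2.952 0.    1.366]
mpc [-0.155]
[[[0.0, 0.003, 0.0], [0.0003, 0.0, 0.0], -1], [[0.0, 0.015, 0.0], [0.0017, 0.0, 0.0], -1], [[0.0, 0.032, 0.001], [0.0038, 0.0, 0.0], -1], [[0.0, 0.044, 0.001], [0.0052, 0.0, 0.0], -1], [[0.0, 0.047, 0.001], [0.0055, 0.0, 0.0], -1]]
pred [ 0.122 -0.129]
```

Request:
carry_out([
  [[0,0.003,0],[0.0003,0,0],-1],
  [[0,0.015,0],[0.0017,0,0],-1],
  [[0,0.032,0.001],[0.0038,0,0],-1],
  [[0,0.044,0.001],[0.0052,0,0],-1],
  [[0,0.047,0.001],[0.0055,0,0],-1],
])

```text
time: 9.1
ee_pos: [0.4693, -0.1993, 0.2957]
tool_rot: [2.987, -0.0, 1.366]
force: [-0.2, -1.0, -7.6]
grip_width: 0.264
grasp_force: 98.5
```

```bash
python3 step.py mpc
```

```text
t=9.15 theta=0.122 cost=0.031 | est th=0.122 w=-0.130 par=[ 0.926 -0.007] phi=-0.155 Fz=-8.6 ee=[ 0.4692 -0.1992  0.2957] rot=[ 2.987 -0.     1.366]
mpc [-0.044]
[[[0.0, 0.008, 0.0], [0.0011, 0.0, 0.0], -1], [[0.0, 0.046, 0.001], [0.0056, 0.0, 0.0], -1], [[0.0, 0.099, 0.004], [0.0121, 0.0, 0.0], -1], [[0.0, 0.137, 0.007], [0.0167, 0.0, 0.0], -1], [[0.0, 0.146, 0.008], [0.0177, 0.0, 0.0], -1]]
pred [ 0.064 -0.09 ]
```

Prediction and measurement agree.

Request:
carry_out([
  [[0,0.008,0],[0.0011,0,0],-1],
  [[0,0.046,0.001],[0.0056,0,0],-1],
  [[0,0.099,0.004],[0.0121,0,0],-1],
  [[0,0.137,0.007],[0.0167,0,0],-1],
  [[0,0.146,0.008],[0.0177,0,0],-1],
])

```text
time: 9.57
ee_pos: [0.4842, -0.2024, 0.297]
tool_rot: [3.098, -0.0, 1.366]
force: [0.9, -0.9, -7.8]
grip_width: 0.259
grasp_force: 98.6
```

```bash
python3 step.py mpc
```

```text
t=9.62 theta=0.059 cost=0.033 | est th=0.060 w=-0.097 par=[ 0.92  -0.007] phi=-0.044 Fz=-8.2 ee=[ 0.484  -0.2023  0.2968] rot=[ 3.098 -0.     1.366]
mpc [-0.002]
[[[0.0, 0.003, 0.0], [0.0004, 0.0, 0.0], -1], [[0.0, 0.017, 0.0], [0.0021, 0.0, 0.0], -1], [[0.0, 0.038, 0.001], [0.0046, 0.0, 0.0], -1], [[0.0, 0.052, 0.001], [0.0063, 0.0, 0.0], -1], [[0.0, 0.055, 0.001], [0.0067, 0.0, 0.0], -1]]
pred [ 0.026 -0.045]
```

Request:
carry_out([
  [[0,0.003,0],[0.0004,0,0],-1],
  [[0,0.017,0],[0.0021,0,0],-1],
  [[0,0.038,0.001],[0.0046,0,0],-1],
  [[0,0.052,0.001],[0.0063,0,0],-1],
  [[0,0.055,0.001],[0.0067,0,0],-1],
])

```text
time: 10.03
ee_pos: [0.4886, -0.2033, 0.2974]
tool_rot: [3.14, -0.0, 1.366]
force: [-0.4, -0.0, -8.9]
grip_width: 0.263
grasp_force: 98.6
```

```bash
python3 step.py mpc
```

```text
t=10.08 theta=-0.002 cost=0.044 | est th=0.003 w=-0.082 par=[ 0.889 -0.009] phi=-0.002 Fz=-7.7 ee=[ 0.4886 -0.2033  0.2973] rot=[ 3.14  -0.     1.366]
mpc [0.003]
[[[0.0, 0.001, 0.0], [0.0, 0.0, 0.0], -1], [[0.0, 0.002, 0.0], [0.0002, 0.0, 0.0], -1], [[0.0, 0.005, 0.0], [0.0005, 0.0, 0.0], -1], [[0.0, 0.006, 0.0], [0.0007, 0.0, 0.0], -1], [[0.0, 0.007, 0.0], [0.0008, 0.0, 0.0], -1]]
pred [-0.032 -0.073]
```

Request:
carry_out([
  [[0,0.006,0],[0.0007,0,0],-1],
  [[0,0.031,0.001],[0.0037,0,0],-1],
  [[0,0.066,0.002],[0.0079,0,0],-1],
  [[0,0.091,0.003],[0.0109,0,0],-1],
  [[0,0.097,0.004],[0.0116,0,0],-1],
])

```text
time: 10.5
ee_pos: [0.4984, -0.2053, 0.2967]
tool_rot: [-3.07, -0.0, 1.366]
force: [-0.1, 0.1, -7.8]
grip_width: 0.266
grasp_force: 98.7
```

```bash
python3 step.py mpc; python3 -c "
import json;L=json.load(open('log.json'));print(len(L['meas']),len(L['calls']),len(L['xs']),[round(m,3) for m in L['meas']])"
```

```text
t=10.55 theta=-0.020 cost=0.046 | est th=-0.020 w=0.005 par=[ 0.861 -0.008] phi=0.071 Fz=-9.0 ee=[ 0.4983 -0.2053  0.2966] rot=[-3.07  -0.     1.366]
mpc [0.032]
[[[0.0, -0.003, 0.0], [-0.0004, 0.0, 0.0], -1], [[0.0, -0.017, 0.0], [-0.002, 0.0, 0.0], -1], [[0.0, -0.036, 0.0], [-0.0042, 0.0, 0.0], -1], [[0.0, -0.049, 0.001], [-0.0058, 0.0, 0.0], -1], [[0.0, -0.052, 0.001], [-0.0062, 0.0, 0.0], -1]]
pred [-0.012  0.016]
7 6 7 [0.231, 0.21, 0.175, 0.122, 0.059, -0.002, -0.02]
```

Request:
carry_out([
  [[0,-0.003,0],[-0.0004,0,0],-1],
  [[0,-0.017,0],[-0.002,0,0],-1],
  [[0,-0.036,0],[-0.0042,0,0],-1],
  [[0,-0.049,0.001],[-0.0058,0,0],-1],
  [[0,-0.052,0.001],[-0.0062,0,0],-1],
])

```text
time: 10.97
ee_pos: [0.4917, -0.2039, 0.2978]
tool_rot: [-3.111, 0.0, 1.365]
force: [0.1, -0.2, -8.5]
grip_width: 0.259
grasp_force: 98.7
```

```bash
python3 step.py mpc
```

```text
t=11.02 theta=-0.025 cost=0.039 | est th=-0.023 w=-0.006 par=[ 0.982 -0.008] phi=0.032 Fz=-7.9 ee=[ 0.4918 -0.204   0.2979] rot=[-3.111  0.     1.365]
mpc [0.044]
[[[0.0, 0.001, 0.0], [0.0001, 0.0, 0.0], -1], [[0.0, 0.005, 0.0], [0.0006, 0.0, 0.0], -1], [[0.0, 0.011, 0.0], [0.0013, 0.0, 0.0], -1], [[0.0, 0.015, 0.0], [0.0018, 0.0, 0.0], -1], [[0.0, 0.016, 0.0], [0.0019, 0.0, 0.0], -1]]
pred [-0.019  0.019]
```

Request:
carry_out([
  [[0,0.001,0],[0.0001,0,0],-1],
  [[0,0.005,0],[0.0006,0,0],-1],
  [[0,0.011,0],[0.0013,0,0],-1],
  [[0,0.015,0],[0.0018,0,0],-1],
  [[0,0.016,0],[0.0019,0,0],-1],
])

```text
time: 11.43
ee_pos: [0.4944, -0.2045, 0.2969]
tool_rot: [-3.097, -0.0, 1.366]
force: [0.1, 0.0, -7.9]
grip_width: 0.265
grasp_force: 98.7
```

```bash
python3 step.py mpc
```

```text
t=11.48 theta=0.012 cost=0.045 | est th=0.007 w=0.070 par=[1.012 0.012] phi=0.044 Fz=-7.8 ee=[ 0.4944 -0.2044  0.2969] rot=[-3.097 -0.     1.366]
mpc [-0.098]
[[[0.0, -0.011, 0.0], [-0.0013, 0.0, 0.0], -1], [[0.0, -0.06, 0.001], [-0.0072, 0.0, 0.0], -1], [[0.0, -0.128, 0.006], [-0.0154, 0.0, 0.0], -1], [[0.0, -0.176, 0.012], [-0.0213, 0.0, 0.0], -1], [[0.0, -0.187, 0.013], [-0.0226, 0.0, 0.0], -1]]
pred [ 0.031 -0.003]
```

```bash
cat > an.py <<'E'
from step import *
im=snapshot("side"); cv2.imwrite("pics/s_a.png",im[...,::-1])
d=json.load(open('pre.json'))['cmd']; p,R=np.array(d['p']),Ro.from_quat(d['q'])
cost,model,w,ex=theta_fit(im,p,R)
for t in np.arange(-.06,.071,.01): print(round(t,2),round(cost(t,(0,-.7),SH),4))
m,t=model(0.0,(0,-.7),SH)
I=im[...,::-1]
v=np.dstack([w,m*.6*(1-ex*.5),t])[25:115,35:135]; v=cv2.resize((v*255).astype(np.uint8),None,fx=4,fy=4,interpolation=0)
o,Rf=framepose(p,R); c=proj("side",[o+Rf.apply([0,0,.2])])[0].astype(int)-75
a=cv2.resize(np.ascontiguousarray(I[c[1]+25:c[1]+115,c[0]+35:c[0]+135]),None,fx=4,fy=4,interpolation=cv2.INTER_CUBIC)
cv2.imwrite("pics/ana.png",np.hstack([v,np.clip(a*1.5,0,255).astype(np.uint8)]))
E
python3 an.py
```

```text
-0.06 0.1268
-0.05 0.1222
-0.04 0.1141
-0.03 0.1026
-0.02 0.0922
-0.01 0.0768
0.0 0.0596
0.01 0.0504
0.02 0.0475
0.03 0.0632
0.04 0.0864
0.05 0.1124
0.06 0.1393
0.07 0.1618
```

View pics/ana.png

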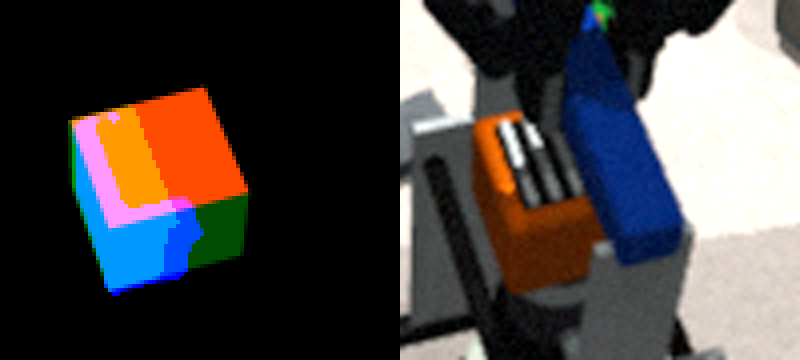

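```bash
RE=1 python3 step.py -0.06
```

```text
mpc [-0.098]
[[[0.0, -0.008, 0.0], [-0.001, 0.0, 0.0], -1], [[0.0, -0.044, 0.001], [-0.0053, 0.0, 0.0], -1], [[0.0, -0.094, 0.003], [-0.0113, 0.0, 0.0], -1], [[0.0, -0.129, 0.006], [-0.0156, 0.0, 0.0], -1], [[0.0, -0.137, 0.007], [-0.0165, 0.0, 0.0], -1]]
pred [0.037 0.034]
```

Request:
carry_out([
  [[0,-0.008,0],[-0.001,0,0],-1],
  [[0,-0.044,0.001],[-0.0053,0,0],-1],
  [[0,-0.094,0.003],[-0.0113,0,0],-1],
  [[0,-0.129,0.006],[-0.0156,0,0],-1],
  [[0,-0.137,0.007],[-0.0165,0,0],-1],
])

```text
time: 11.95
ee_pos: [0.4793, -0.2013, 0.2973]
tool_rot: [3.081, 0.0, 1.365]
force: [-0.2, 0.5, -8.9]
grip_width: 0.266
grasp_force: 98.8
```

```bash
python3 - <<'E'
s=open('step.py').read()
s=s.replace('im=snapshot("side"); p,R','im=snapshot("side"); cv2.imwrite(f"pics/m{arm.state()[\'time\']:.2f}.png",im[...,::-1]); p,R')
open('step.py','w').write(s)
E
python3 step.py mpc
```

```text
t=12.00 theta=0.025 cost=0.035 | est th=0.027 w=0.008 par=[0.969 0.003] phi=-0.060 Fz=-9.3 ee=[ 0.4794 -0.2013  0.2974] rot=[3.081 0.    1.365]
mpc [-0.055]
[[[0.0, 0.0, 0.0], [0.0, 0.0, 0.0], -1], [[0.0, 0.002, 0.0], [0.0002, 0.0, 0.0], -1], [[0.0, 0.004, 0.0], [0.0005, 0.0, 0.0], -1], [[0.0, 0.006, 0.0], [0.0007, 0.0, 0.0], -1], [[0.0, 0.006, 0.0], [0.0007, 0.0, 0.0], -1]]
pred [ 0.023 -0.02 ]
```

Request:
carry_out([
  [[0,0,0],[0,0,0],-1],
  [[0,0.002,0],[0.0002,0,0],-1],
  [[0,0.004,0],[0.0005,0,0],-1],
  [[0,0.006,0],[0.0007,0,0],-1],
  [[0,0.006,0],[0.0007,0,0],-1],
])

```text
time: 12.42
ee_pos: [0.4817, -0.2018, 0.2968]
tool_rot: [3.087, -0.0, 1.366]
force: [-0.5, 0.7, -8.4]
grip_width: 0.264
grasp_force: 98.8
```

```bash
python3 step.py mpc
```

```text
t=12.47 theta=0.048 cost=0.035 | est th=0.042 w=0.011 par=[1.018 0.01 ] phi=-0.055 Fz=-8.1 ee=[ 0.4816 -0.2018  0.2968] rot=[ 3.087 -0.     1.366]
mpc [-0.083]
[[[0.0, -0.002, 0.0], [-0.0002, 0.0, 0.0], -1], [[0.0, -0.011, 0.0], [-0.0014, 0.0, 0.0], -1], [[0.0, -0.025, 0.0], [-0.003, 0.0, 0.0], -1], [[0.0, -0.034, 0.001], [-0.0042, 0.0, 0.0], -1], [[0.0, -0.037, 0.001], [-0.0044, 0.0, 0.0], -1]]
pred [ 0.037 -0.032]
```

Request:
carry_out([
  [[0,-0.002,0],[-0.0002,0,0],-1],
  [[0,-0.011,0],[-0.0014,0,0],-1],
  [[0,-0.025,0],[-0.003,0,0],-1],
  [[0,-0.034,0.001],[-0.0042,0,0],-1],
  [[0,-0.037,0.001],[-0.0044,0,0],-1],
])

```text
time: 12.88
ee_pos: [0.4771, -0.2009, 0.2969]
tool_rot: [3.058, 0.0, 1.365]
force: [0.1, 0.9, -8.8]
grip_width: 0.266
grasp_force: 98.7
```

```bash
python3 step.py mpc
```

```text
t=12.93 theta=0.024 cost=0.038 | est th=0.028 w=-0.054 par=[1.017e+00 1.000e-03] phi=-0.083 Fz=-8.7 ee=[ 0.4771 -0.2009  0.297 ] rot=[3.058 0.    1.365]
mpc [0.006]
[[[0.0, 0.007, 0.0], [0.0008, 0.0, 0.0], -1], [[0.0, 0.038, 0.0], [0.0045, 0.0, 0.0], -1], [[0.0, 0.081, 0.002], [0.0097, 0.0, 0.0], -1], [[0.0, 0.111, 0.004], [0.0133, 0.0, 0.0], -1], [[0.0, 0.118, 0.005], [0.0142, 0.0, 0.0], -1]]
pred [ 0.005 -0.025]
```

Request:
carry_out([
  [[0,0.007,0],[0.0008,0,0],-1],
  [[0,0.038,0],[0.0045,0,0],-1],
  [[0,0.081,0.002],[0.0097,0,0],-1],
  [[0,0.111,0.004],[0.0133,0,0],-1],
  [[0,0.118,0.005],[0.0142,0,0],-1],
])

```text
time: 13.35
ee_pos: [0.4904, -0.2036, 0.297]
tool_rot: [-3.135, -0.0, 1.366]
force: [-0.2, -0.2, -8.1]
grip_width: 0.266
grasp_force: 98.7
```

```bash
python3 step.py mpc; ls pics/m*; cat > an2.py <<'E'
from step import *
import glob
# offline: jointly fit common d, shape on saved near-upright pictures + stop picture
P={11.95:-.06,12.42:-.055,12.88:-.083}
F=[]
for f in sorted(glob.glob("pics/m*.png")):
    t=float(f[6:-4]); ph=min(P.items(),key=lambda k:abs(k[0]-t))
    ph=ph[1] if abs(ph[0]-t)<.1 else .006
    p,R=pose([.488,-.203,.165],ph); F.append((t,theta_fit(cv2.imread(f)[...,::-1],p,R)))
for t,(cost,*_) in F:
    for sh in((.005,.0021),(0.,.0021),(.0,.001)):
        r=minimize_=least_squares
        from scipy.optimize import minimize
        r=minimize(lambda x:cost(x[2],x[:2],sh),[0,-.7,.03],method='Nelder-Mead',options=dict(initial_simplex=[[0,-.7,.03],[1,-.7,.03],[0,.5,.03],[0,-.7,.06]],maxfev=90))
        g=minimize(lambda x:cost(x[0],(0,-.7),sh),[.03],method='Nelder-Mead',options=dict(initial_simplex=[[.02],[.05]],maxfev=40))
        print(t,sh,r.x.round(3),round(r.fun,4),"| fixed d",g.x.round(3),round(g.fun,4))
E
timeout 200 python3 an2.py
```

```text
t=13.40 theta=0.020 cost=0.044 | est th=0.018 w=-0.000 par=[1.057 0.005] phi=0.006 Fz=-9.6 ee=[ 0.4902 -0.2036  0.2969] rot=[-3.135 -0.     1.366]
mpc [-0.033]
[[[0.0, -0.003, 0.0], [-0.0004, 0.0, 0.0], -1], [[0.0, -0.017, 0.0], [-0.002, 0.0, 0.0], -1], [[0.0, -0.035, 0.0], [-0.0043, 0.0, 0.0], -1], [[0.0, -0.049, 0.001], [-0.0059, 0.0, 0.0], -1], [[0.0, -0.052, 0.001], [-0.0063, 0.0, 0.0], -1]]
pred [ 0.016 -0.016]
pics/m12.00.png
pics/m12.47.png
pics/m12.93.png
pics/m13.40.png
12.0 (0.005, 0.0021) [0.091 0.4   0.027] 0.027 | fixed d [0.025] 0.0347
12.0 (0.0, 0.0021) [ 0.172 -1.005  0.028] 0.0277 | fixed d [0.031] 0.0327
12.0 (0.0, 0.001) [ 0.614 -0.983  0.033] 0.0433 | fixed d [0.048] 0.0474
12.47 (0.005, 0.0021) [0.254 0.026 0.045] 0.0261 | fixed d [0.049] 0.0341
12.47 (0.0, 0.0021) [ 0.986 -1.453  0.032] 0.0277 | fixed d [0.058] 0.0307
12.47 (0.0, 0.001) [ 0.781 -1.296  0.053] 0.0426 | fixed d [0.079] 0.0479
12.93 (0.005, 0.0021) [0.16  0.361 0.026] 0.0293 | fixed d [0.022] 0.0372
12.93 (0.0, 0.0021) [0.123 0.032 0.03 ] 0.0341 | fixed d [0.031] 0.0319
12.93 (0.0, 0.001) [ 1.31  -0.627  0.011] 0.0456 | fixed d [0.046] 0.0534
13.4 (0.005, 0.0021) [0.511 0.248 0.009] 0.0299 | fixed d [0.019] 0.0435
13.4 (0.0, 0.0021) [ 0.221 -1.046  0.02 ] 0.0289 | fixed d [0.028] 0.0292
13.4 (0.0, 0.001) [ 0.785 -1.56   0.025] 0.0293 | fixed d [0.049] 0.0382
```

```bash
python3 - <<'E'
s=open('step.py').read()
s=s.replace("SH=(.005,.0021)","SH=(.0,.0021)").replace("p,R=load(); cost,*_","st=arm.state(); p,R=np.array(st['ee_pos']),tool(YF,0)*Ro.identity() if False else load()[1]; cost,*_")
open('step.py','w').write(s)
from step import *
d=json.load(open('pre.json')); L=d['L']
m=[.231,.210,.175,.110,.042,-.011,-.031,-.022,.005,.033,.041,.026,.006]
print(len(m),len(L['meas']),len(L['calls']),len(L['xs']))
L['meas']=[v+.008 for v in m]
xs=[L['xs'][0]]
for k in range(1,len(m)):
    xe,par=mhe(L['meas'][:k+1],L['calls'][:k],xs,win=5); xs.append(list(xe)); print(round(L['meas'][k],3),xe.round(3),par.round(3))
L['xs']=xs; d['xe']=xs[-1]; d['par']=list(par); d['th']=L['meas'][-1]; json.dump(d,open('pre.json','w'))
E
RE=1 python3 step.py mpc
```

```text
13 13 12 13
0.218 [ 0.219 -0.048] [ 0.997 -0.002]
0.183 [ 0.185 -0.084] [ 0.924 -0.003]
0.118 [ 0.12  -0.145] [ 0.885 -0.   ]
0.05 [ 0.051 -0.111] [0.88 0.  ]
-0.003 [ 0.001 -0.071] [0.876 0.   ]
-0.023 [-0.027 -0.013] [ 0.872 -0.013]
-0.014 [-0.014  0.016] [ 0.905 -0.004]
0.013 [0.01  0.065] [0.965 0.001]
0.041 [0.041 0.033] [0.998 0.008]
0.049 [0.049 0.01 ] [0.98  0.005]
0.034 [ 0.036 -0.051] [0.97  0.003]
0.014 [ 0.014 -0.017] [ 0.983 -0.001]
mpc [-0.009]
[[[0.0, -0.001, 0.0], [-0.0002, 0.0, 0.0], -1], [[0.0, -0.006, 0.0], [-0.0008, 0.0, 0.0], -1], [[0.0, -0.014, 0.0], [-0.0017, 0.0, 0.0], -1], [[0.0, -0.019, 0.0], [-0.0023, 0.0, 0.0], -1], [[0.0, -0.02, 0.0], [-0.0024, 0.0, 0.0], -1]]
pred [ 0.008 -0.015]
```

The estimates are now consistent with each other: bias about 0, mass factor about 0.98. Continuing.

Request:
carry_out([
  [[0,-0.001,0],[-0.0002,0,0],-1],
  [[0,-0.006,0],[-0.0008,0,0],-1],
  [[0,-0.014,0],[-0.0017,0,0],-1],
  [[0,-0.019,0],[-0.0023,0,0],-1],
  [[0,-0.02,0],[-0.0024,0,0],-1],
])

```text
time: 13.82
ee_pos: [0.4867, -0.2029, 0.2976]
tool_rot: [3.132, 0.0, 1.365]
force: [0.8, -0.2, -7.5]
grip_width: 0.266
grasp_force: 98.8
```

```bash
python3 step.py mpc
```

```text
t=13.87 theta=-0.014 cost=0.033 | est th=-0.010 w=-0.047 par=[ 0.964 -0.007] phi=-0.009 Fz=-8.7 ee=[ 0.4868 -0.2029  0.2977] rot=[3.132 0.    1.365]
mpc [0.065]
[[[0.0, 0.006, 0.0], [0.0006, 0.0, 0.0], -1], [[0.0, 0.031, 0.0], [0.0037, 0.0, 0.0], -1], [[0.0, 0.067, 0.002], [0.008, 0.0, 0.0], -1], [[0.0, 0.092, 0.003], [0.0111, 0.0, 0.0], -1], [[0.0, 0.098, 0.004], [0.0117, 0.0, 0.0], -1]]
pred [-0.023  0.01 ]
```

Request:
carry_out([
  [[0,0.006,0],[0.0006,0,0],-1],
  [[0,0.031,0],[0.0037,0,0],-1],
  [[0,0.067,0.002],[0.008,0,0],-1],
  [[0,0.092,0.003],[0.0111,0,0],-1],
  [[0,0.098,0.004],[0.0117,0,0],-1],
])

```text
time: 14.28
ee_pos: [0.4978, -0.2052, 0.2966]
tool_rot: [-3.076, -0.0, 1.366]
force: [-0.3, 0.7, -7.8]
grip_width: 0.262
grasp_force: 98.8
```

```bash
python3 step.py mpc
```

```text
t=14.33 theta=-0.017 cost=0.034 | est th=-0.018 w=0.019 par=[ 0.983 -0.004] phi=0.065 Fz=-8.6 ee=[ 0.4976 -0.2051  0.2965] rot=[-3.076 -0.     1.366]
mpc [0.018]
[[[0.0, -0.004, 0.0], [-0.0004, 0.0, 0.0], -1], [[0.0, -0.02, 0.0], [-0.0023, 0.0, 0.0], -1], [[0.0, -0.043, 0.0], [-0.0051, 0.0, 0.0], -1], [[0.0, -0.059, 0.001], [-0.007, 0.0, 0.0], -1], [[0.0, -0.062, 0.001], [-0.0074, 0.0, 0.0], -1]]
pred [-0.007  0.015]
```

Request:
carry_out([
  [[0,-0.004,0],[-0.0004,0,0],-1],
  [[0,-0.02,0],[-0.0023,0,0],-1],
  [[0,-0.043,0],[-0.0051,0,0],-1],
  [[0,-0.059,0.001],[-0.007,0,0],-1],
  [[0,-0.062,0.001],[-0.0074,0,0],-1],
])

```text
time: 14.75
ee_pos: [0.4897, -0.2035, 0.2979]
tool_rot: [-3.125, 0.0, 1.365]
force: [-0.2, 0.9, -8.4]
grip_width: 0.263
grasp_force: 98.8
```

```bash
python3 step.py mpc
```

```text
t=14.80 theta=0.006 cost=0.035 | est th=0.004 w=0.037 par=[0.976 0.   ] phi=0.018 Fz=-8.4 ee=[ 0.4899 -0.2036  0.298 ] rot=[-3.125  0.     1.365]
mpc [-0.039]
[[[0.0, -0.005, 0.0], [-0.0006, 0.0, 0.0], -1], [[0.0, -0.024, 0.0], [-0.0029, 0.0, 0.0], -1], [[0.0, -0.052, 0.001], [-0.0062, 0.0, 0.0], -1], [[0.0, -0.071, 0.002], [-0.0086, 0.0, 0.0], -1], [[0.0, -0.076, 0.002], [-0.0091, 0.0, 0.0], -1]]
pred [ 0.014 -0.007]
```

Request:
carry_out([
  [[0,-0.005,0],[-0.0006,0,0],-1],
  [[0,-0.024,0],[-0.0029,0,0],-1],
  [[0,-0.052,0.001],[-0.0062,0,0],-1],
  [[0,-0.071,0.002],[-0.0086,0,0],-1],
  [[0,-0.076,0.002],[-0.0091,0,0],-1],
])

```text
time: 15.22
ee_pos: [0.4825, -0.202, 0.2974]
tool_rot: [3.102, 0.0, 1.365]
force: [-0.8, 0.6, -8.1]
grip_width: 0.264
grasp_force: 98.8
```

```bash
python3 step.py mpc
```

```text
t=15.27 theta=0.013 cost=0.031 | est th=0.014 w=-0.002 par=[0.964 0.004] phi=-0.039 Fz=-8.2 ee=[ 0.4826 -0.202   0.2975] rot=[3.102 0.    1.365]
mpc [-0.032]
[[[0.0, 0.001, 0.0], [0.0001, 0.0, 0.0], -1], [[0.0, 0.003, 0.0], [0.0003, 0.0, 0.0], -1], [[0.0, 0.007, 0.0], [0.0008, 0.0, 0.0], -1], [[0.0, 0.009, 0.0], [0.001, 0.0, 0.0], -1], [[0.0, 0.01, 0.0], [0.0011, 0.0, 0.0], -1]]
pred [ 0.011 -0.011]
```

Request:
carry_out([
  [[0,0.001,0],[0.0001,0,0],-1],
  [[0,0.003,0],[0.0003,0,0],-1],
  [[0,0.007,0],[0.0008,0,0],-1],
  [[0,0.009,0],[0.001,0,0],-1],
  [[0,0.01,0],[0.0011,0,0],-1],
])

```text
time: 15.68
ee_pos: [0.4846, -0.2024, 0.2971]
tool_rot: [3.11, -0.0, 1.366]
force: [0.7, -0.2, -8.0]
grip_width: 0.262
grasp_force: 98.8
```

```bash
python3 step.py mpc
```

```text
t=15.73 theta=0.012 cost=0.031 | est th=0.011 w=-0.013 par=[0.998 0.001] phi=-0.032 Fz=-8.1 ee=[ 0.4846 -0.2024  0.2971] rot=[ 3.11  -0.     1.366]
mpc [-0.015]
[[[0.0, 0.001, 0.0], [0.0002, 0.0, 0.0], -1], [[0.0, 0.007, 0.0], [0.0009, 0.0, 0.0], -1], [[0.0, 0.015, 0.0], [0.0019, 0.0, 0.0], -1], [[0.0, 0.021, 0.0], [0.0026, 0.0, 0.0], -1], [[0.0, 0.022, 0.001], [0.0027, 0.0, 0.0], -1]]
pred [ 0.005 -0.009]
```

Request:
carry_out([
  [[0,0.001,0],[0.0002,0,0],-1],
  [[0,0.007,0],[0.0009,0,0],-1],
  [[0,0.015,0],[0.0019,0,0],-1],
  [[0,0.021,0],[0.0026,0,0],-1],
  [[0,0.022,0.001],[0.0027,0,0],-1],
])

```text
time: 16.15
ee_pos: [0.4868, -0.2029, 0.2972]
tool_rot: [3.127, -0.0, 1.366]
force: [0.1, 0.2, -8.4]
grip_width: 0.265
grasp_force: 98.8
```

```bash
python3 - <<'E'
c=open('ctl.py').read()
i=c.rindex("def mhe"); h,t=c[:i],c[i:]
t=t.replace("for (a,rows),m in zip(cs,ms[1:]):","for (a,rows),m,m0 in zip(cs,ms[1:],ms):").replace("v[2],dts=D6)","v[2],dts=D6 if m0 is not None else [1e-6]+D6[1:])",1).replace("win=4","win=6")
open('ctl.py','w').write(h+t)
s=open('step.py').read()
s=s.replace("    u=[mj((i+1)/len(wp)) for i in range(len(wp))]\n    emit([pose(piv+(P1-piv)*s,r) for s,r in zip(u,wp)],-1)",
"""    k=L.get('k',0); go=len(sys.argv)>3; PP=[]
    for r in wp:
        k+=go; PP.append(carry(k))
    L['k']=k; P1=PP[-1]
    emit([pose(q,r) for q,r in zip(PP,wp)],-1)""").replace("P1=np.array([float(v) for v in sys.argv[3:6]]) if len(sys.argv)>5 else piv","").replace("LOG='log.json'","""LOG='log.json'
S0=np.array([.488,-.203,.165]); S1=np.array([.506,.2265,.190]); NR=90
def carry(k):
    p=S0+(S1-S0)*mj(min(k/NR,1)); p[2]=S0[2]+(S1[2]-S0[2])*mj(min(k/40,1)); return p""").replace("im=snapshot(\"side\")","im=snapshot(\"side\")",1)
s=s.replace("piv=np.array(L['piv']); \n","\n")
open('step.py','w').write(s)
E
python3 step.py mpc 1
```

```text
t=16.20 theta=-0.001 cost=0.034 | est th=0.001 w=-0.014 par=[0.947 0.002] phi=-0.015 Fz=-8.8 ee=[ 0.4868 -0.2029  0.2971] rot=[ 3.127 -0.     1.366]
mpc [-0.001]
[[[0.0, 0.001, 0.0], [0.0001, 0.0, 0.0], -1], [[0.0, 0.006, 0.0], [0.0007, 0.0, 0.0], -1], [[0.0, 0.013, 0.0], [0.0015, 0.0, 0.0], -1], [[0.0, 0.017, 0.0], [0.0021, 0.0, 0.0], -1], [[0.0, 0.018, 0.0], [0.0022, 0.0, 0.0], -1]]
pred [-0.004 -0.001]
```

Request:
carry_out([
  [[0,0.001,0],[0.0001,0,0],-1],
  [[0,0.006,0],[0.0007,0,0],-1],
  [[0,0.013,0],[0.0015,0,0],-1],
  [[0,0.017,0],[0.0021,0,0],-1],
  [[0,0.018,0],[0.0022,0,0],-1],
])

```text
time: 16.62
ee_pos: [0.4884, -0.2032, 0.2972]
tool_rot: [3.141, -0.0, 1.366]
force: [-0.3, 0.1, -8.5]
grip_width: 0.265
grasp_force: 98.8
```

```bash
python3 step.py mpc 2
```

```text
t=16.67 theta=-0.000 cost=0.032 | est th=-0.002 w=-0.001 par=[0.992 0.001] phi=-0.001 Fz=-8.9 ee=[ 0.4884 -0.2032  0.2972] rot=[ 3.141 -0.     1.366]
mpc [0.    0.001]
[[[0.0, 0.001, 0.0], [0.0001, 0.0, 0.0], -1], [[0.0, 0.001, 0.0], [0.0001, 0.0, 0.0], -1], [[0.0, 0.001, 0.0], [0.0001, 0.0, 0.0], -1], [[0.0, 0.002, 0.0], [0.0002, 0.0, 0.0], -1], [[0.0, 0.002, 0.0], [0.0002, 0.0, 0.0], -1]]
[[[0.0, 0.0, 0.0], [0.0, 0.0, 0.0], -1], [[0.0, 0.0, 0.0], [0.0001, 0.0, 0.0], -1], [[0.0, 0.001, 0.0], [0.0001, 0.0, 0.0], -1], [[0.0, 0.001, 0.0], [0.0001, 0.0, 0.0], -1], [[0.0, 0.001, 0.0], [0.0002, 0.0, 0.0], -1]]
pred [0.    0.001]
```

The head is upright and still. I'll hold briefly to let it steady, then start the carry.

Request:
carry_out([
  [[0,0.001,0],[0.0001,0,0],-1],
  [[0,0.001,0],[0.0001,0,0],-1],
  [[0,0.001,0],[0.0001,0,0],-1],
  [[0,0.002,0],[0.0002,0,0],-1],
  [[0,0.002,0],[0.0002,0,0],-1],
])

```text
time: 17.08
ee_pos: [0.4884, -0.2032, 0.2973]
tool_rot: [3.142, 0.0, 1.366]
force: [0.5, 0.1, -7.5]
grip_width: 0.265
grasp_force: 98.8
```

Request:
carry_out([
  [[0,0,0],[0,0,0],-1],
  [[0,0,0],[0.0001,0,0],-1],
  [[0,0.001,0],[0.0001,0,0],-1],
  [[0,0.001,0],[0.0001,0,0],-1],
  [[0,0.001,0],[0.0002,0,0],-1],
])

```text
time: 17.5
ee_pos: [0.4885, -0.2033, 0.2973]
tool_rot: [-3.14, 0.0, 1.366]
force: [0.6, -0.5, -7.3]
grip_width: 0.261
grasp_force: 98.8
```

```bash
python3 step.py mpc 2 go
```

```text
t=17.55 theta=0.005 cost=0.031 | est th=0.003 w=0.002 par=[1.002 0.002] phi=0.001 Fz=-8.1 ee=[ 0.4885 -0.2033  0.2973] rot=[-3.14  -0.     1.366]
mpc [-0.001 -0.002]
[[[0.0, 0.0, 0.0], [-0.0001, 0.0, 0.0], -1], [[0.001, -0.001, -0.001], [-0.0001, 0.0, 0.0], -1], [[0.002, -0.002, -0.001], [-0.0003, 0.0, 0.0], -1], [[0.004, -0.003, -0.003], [-0.0003, 0.0, 0.0], -1], [[0.007, -0.004, -0.004], [-0.0004, 0.0, 0.0], -1]]
[[[0.005, 0.0, -0.003], [0.0, 0.0, 0.0], -1], [[0.011, -0.002, -0.006], [0.0, 0.0, 0.0], -1], [[0.019, -0.004, -0.011], [-0.0001, 0.0, 0.0], -1], [[0.03, -0.006, -0.016], [-0.0001, 0.0, 0.0], -1], [[0.042, -0.008, -0.022], [-0.0001, 0.0, 0.0], -1]]
pred [ 0.001 -0.001]
```

Request:
carry_out([
  [[0,0,0],[-0.0001,0,0],-1],
  [[0.001,-0.001,-0.001],[-0.0001,0,0],-1],
  [[0.002,-0.002,-0.001],[-0.0003,0,0],-1],
  [[0.004,-0.003,-0.003],[-0.0003,0,0],-1],
  [[0.007,-0.004,-0.004],[-0.0004,0,0],-1],
])

```text
time: 17.97
ee_pos: [0.4883, -0.2025, 0.2977]
tool_rot: [3.14, 0.0, 1.366]
force: [0.3, 1.0, -7.9]
grip_width: 0.264
grasp_force: 98.8
```

Request:
carry_out([
  [[0.005,0,-0.003],[0,0,0],-1],
  [[0.011,-0.002,-0.006],[0,0,0],-1],
  [[0.019,-0.004,-0.011],[-0.0001,0,0],-1],
  [[0.03,-0.006,-0.016],[-0.0001,0,0],-1],
  [[0.042,-0.008,-0.022],[-0.0001,0,0],-1],
])

```text
time: 18.38
ee_pos: [0.4883, -0.1981, 0.2999]
tool_rot: [3.14, -0.0, 1.366]
force: [-0.2, 0.1, -8.7]
grip_width: 0.26
grasp_force: 98.8
```

```bash
python3 step.py mpc 2 go
```

```text
t=18.43 theta=0.008 cost=0.032 | est th=0.007 w=0.001 par=[1.002 0.006] phi=-0.002 Fz=-8.0 ee=[ 0.4884 -0.1979  0.3001] rot=[ 3.14  -0.     1.366]
mpc [-0.012 -0.013]
[[[0.015, -0.003, -0.007], [-0.0001, 0.0, 0.0], -1], [[0.033, -0.009, -0.015], [-0.0005, 0.0, 0.0], -1], [[0.053, -0.018, -0.024], [-0.0011, 0.0, 0.0], -1], [[0.076, -0.025, -0.033], [-0.0015, 0.0, 0.0], -1], [[0.102, -0.03, -0.043], [-0.0016, 0.0, 0.0], -1]]
[[[0.029, -0.004, -0.011], [0.0, 0.0, 0.0], -1], [[0.06, -0.01, -0.022], [-0.0001, 0.0, 0.0], -1], [[0.095, -0.016, -0.033], [-0.0001, 0.0, 0.0], -1], [[0.133, -0.022, -0.045], [-0.0002, 0.0, 0.0], -1], [[0.174, -0.029, -0.057], [-0.0002, 0.0, 0.0], -1]]
pred [ 0.004 -0.001]
```

Request:
carry_out([
  [[0.015,-0.003,-0.007],[-0.0001,0,0],-1],
  [[0.033,-0.009,-0.015],[-0.0005,0,0],-1],
  [[0.053,-0.018,-0.024],[-0.0011,0,0],-1],
  [[0.076,-0.025,-0.033],[-0.0015,0,0],-1],
  [[0.102,-0.03,-0.043],[-0.0016,0,0],-1],
])

```text
time: 18.85
ee_pos: [0.4873, -0.1873, 0.3043]
tool_rot: [3.129, 0.0, 1.366]
force: [-0.2, 0.4, -7.4]
grip_width: 0.262
grasp_force: 98.8
```

Request:
carry_out([
  [[0.029,-0.004,-0.011],[0,0,0],-1],
  [[0.06,-0.01,-0.022],[-0.0001,0,0],-1],
  [[0.095,-0.016,-0.033],[-0.0001,0,0],-1],
  [[0.133,-0.022,-0.045],[-0.0002,0,0],-1],
  [[0.174,-0.029,-0.057],[-0.0002,0,0],-1],
])

```text
time: 19.27
ee_pos: [0.4882, -0.1695, 0.31]
tool_rot: [3.128, -0.0, 1.366]
force: [-0.2, -0.5, -8.2]
grip_width: 0.265
grasp_force: 98.8
```

```bash
python3 step.py mpc 2 go
```

```text
t=19.32 theta=0.003 cost=0.024 | est th=0.003 w=-0.002 par=[1.006 0.003] phi=-0.013 Fz=-8.5 ee=[ 0.4882 -0.1688  0.3102] rot=[ 3.128e+00 -1.000e-03  1.366e+00]
mpc [-0.016 -0.008]
[[[0.043, -0.007, -0.011], [0.0, 0.0, 0.0], -1], [[0.09, -0.016, -0.023], [-0.0001, 0.0, 0.0], -1], [[0.14, -0.025, -0.035], [-0.0003, 0.0, 0.0], -1], [[0.192, -0.035, -0.046], [-0.0004, 0.0, 0.0], -1], [[0.248, -0.044, -0.056], [-0.0004, 0.0, 0.0], -1]]
[[[0.058, -0.009, -0.011], [0.0, 0.0, 0.0], -1], [[0.119, -0.016, -0.02], [0.0004, 0.0, 0.0], -1], [[0.183, -0.022, -0.029], [0.0008, 0.0, 0.0], -1], [[0.249, -0.03, -0.037], [0.0012, 0.0, 0.0], -1], [[0.318, -0.041, -0.044], [0.0012, 0.0, 0.0], -1]]
pred [-0.005 -0.007]
```

Request:
carry_out([
  [[0.043,-0.007,-0.011],[0,0,0],-1],
  [[0.09,-0.016,-0.023],[-0.0001,0,0],-1],
  [[0.14,-0.025,-0.035],[-0.0003,0,0],-1],
  [[0.192,-0.035,-0.046],[-0.0004,0,0],-1],
  [[0.248,-0.044,-0.056],[-0.0004,0,0],-1],
])

```text
time: 19.73
ee_pos: [0.4887, -0.1442, 0.3155]
tool_rot: [3.126, 0.0, 1.366]
force: [-0.2, 0.1, -7.8]
grip_width: 0.262
grasp_force: 98.8
```

Request:
carry_out([
  [[0.058,-0.009,-0.011],[0,0,0],-1],
  [[0.119,-0.016,-0.02],[0.0004,0,0],-1],
  [[0.183,-0.022,-0.029],[0.0008,0,0],-1],
  [[0.249,-0.03,-0.037],[0.0012,0,0],-1],
  [[0.318,-0.041,-0.044],[0.0012,0,0],-1],
])

```text
time: 20.15
ee_pos: [0.4914, -0.1121, 0.3197]
tool_rot: [3.134, -0.0, 1.366]
force: [0.4, 0.7, -7.7]
grip_width: 0.265
grasp_force: 98.8
```

```bash
python3 step.py mpc 2 go
```

```text
t=20.20 theta=-0.005 cost=0.363 | est th=-0.005 w=-0.009 par=[1.003 0.002] phi=-0.008 Fz=-7.6 ee=[ 0.4914 -0.1108  0.3199] rot=[ 3.134e+00 -2.000e-03  1.367e+00]
mpc [0.002 0.005]
[[[0.071, -0.011, -0.006], [0.0001, 0.0, 0.0], -1], [[0.144, -0.019, -0.012], [0.0005, 0.0, 0.0], -1], [[0.219, -0.027, -0.016], [0.0011, 0.0, 0.0], -1], [[0.296, -0.036, -0.02], [0.0015, 0.0, 0.0], -1], [[0.375, -0.048, -0.022], [0.0016, 0.0, 0.0], -1]]
[[[0.081, -0.014, -0.002], [0.0, 0.0, 0.0], -1], [[0.163, -0.026, -0.003], [0.0002, 0.0, 0.0], -1], [[0.247, -0.038, -0.004], [0.0003, 0.0, 0.0], -1], [[0.331, -0.051, -0.004], [0.0005, 0.0, 0.0], -1], [[0.417, -0.065, -0.004], [0.0005, 0.0, 0.0], -1]]
pred [-0.006  0.007]
```

```bash
python3 - <<'E'
from step import *
im=cv2.imread("pics/m20.15.png") if os.path.exists("pics/m20.15.png") else cv2.imread(sorted(__import__('glob').glob("pics/m20*"))[-1])
im=im[...,::-1]; I=im.astype(float)
r=I[...,0]/(I[...,1]+3); k=(r>1.5)&(I[...,0]>22)
n,lab,st,c=cv2.connectedComponentsWithStats(k.astype(np.uint8))
for i in range(1,n):
    if st[i,4]>15: print(st[i],c[i].round(),np.percentile(r[lab==i],[10,50,90]).round(2))
s=open('meas.py').read()
s=s.replace("w=np.clip((I[...,0]/(I[...,1]+3)-1.5)/.5,0,1)*(I[...,0]>22)","rt=I[...,0]/(I[...,1]+3); w=np.clip((rt-LO)/.5,0,1)*(I[...,0]>22)").replace("GZ=.280;","LO=1.5;GZ=.280;")
open('meas.py','w').write(s)
import importlib,meas; importlib.reload(meas)
d=json.load(open('pre.json'))['cmd']; R=Ro.from_quat(d['q'])
for lo in(1.5,1.7,1.9):
    meas.LO=lo
    cost,*_=meas.theta_fit(im,np.array([.4914,-.1112,.3199]),R)
    ts=np.arange(-.05,.051,.01); print(lo,[round(cost(t,(0,-.7),SH),3) for t in ts])
E
```

```text
[270 152  22  24 299] [282. 165.] [1.68 2.28 2.52]
[220 201  24  43 494] [230. 225.] [1.91 2.21 2.44]
1.5 [np.float64(0.416), np.float64(0.405), np.float64(0.394), np.float64(0.379), np.float64(0.363), np.float64(0.368), np.float64(0.38), np.float64(0.403), np.float64(0.43), np.float64(0.445), np.float64(0.464)]
1.7 [np.float64(0.411), np.float64(0.402), np.float64(0.393), np.float64(0.378), np.float64(0.357), np.float64(0.355), np.float64(0.36), np.float64(0.379), np.float64(0.403), np.float64(0.419), np.float64(0.439)]
1.9 [np.float64(0.511), np.float64(0.505), np.float64(0.501), np.float64(0.491), np.float64(0.47), np.float64(0.464), np.float64(0.463), np.float64(0.472), np.float64(0.489), np.float64(0.502), np.float64(0.524)]
```

```bash
sed -i 's/\*(I\[...,0\]>22)/*(I[...,0]>22)*(I[...,0]>1.6*I[...,2])/' meas.py; python3 - <<'E'
from step import *; import glob
im=cv2.imread(sorted(glob.glob("pics/m20*"))[-1])[...,::-1]
d=json.load(open('pre.json'))['cmd']; R=Ro.from_quat(d['q'])
cost,*_=theta_fit(im,np.array([.4914,-.1112,.3199]),R)
print([round(cost(t,(0,-.7),SH),3) for t in np.arange(-.05,.051,.01)])
E
```

```text
[np.float64(0.108), np.float64(0.091), np.float64(0.073), np.float64(0.051), np.float64(0.027), np.float64(0.035), np.float64(0.053), np.float64(0.088), np.float64(0.129), np.float64(0.153), np.float64(0.181)]
```

Request:
carry_out([
  [[0.071,-0.011,-0.006],[0.0001,0,0],-1],
  [[0.144,-0.019,-0.012],[0.0005,0,0],-1],
  [[0.219,-0.027,-0.016],[0.0011,0,0],-1],
  [[0.296,-0.036,-0.02],[0.0015,0,0],-1],
  [[0.375,-0.048,-0.022],[0.0016,0,0],-1],
])

```text
time: 20.62
ee_pos: [0.4943, -0.0743, 0.3218]
tool_rot: [-3.139, -0.0, 1.366]
force: [-0.3, -0.1, -8.5]
grip_width: 0.262
grasp_force: 98.8
```

Request:
carry_out([
  [[0.081,-0.014,-0.002],[0,0,0],-1],
  [[0.163,-0.026,-0.003],[0.0002,0,0],-1],
  [[0.247,-0.038,-0.004],[0.0003,0,0],-1],
  [[0.331,-0.051,-0.004],[0.0005,0,0],-1],
  [[0.417,-0.065,-0.004],[0.0005,0,0],-1],
])

```text
time: 21.03
ee_pos: [0.4963, -0.0321, 0.3223]
tool_rot: [-3.136, 0.0, 1.366]
force: [-0.5, 0.2, -8.9]
grip_width: 0.262
grasp_force: 98.8
```

```bash
python3 step.py mpc 2 go
```

```text
t=21.08 theta=-0.007 cost=0.030 | est th=-0.007 w=0.004 par=[1.001e+00 1.000e-03] phi=0.005 Fz=-7.5 ee=[ 0.4963 -0.0304  0.3223] rot=[-3.136e+00 -2.000e-03  1.367e+00]
mpc [0.009 0.002]
[[[0.087, -0.014, 0.0], [0.0, 0.0, 0.0], -1], [[0.174, -0.027, 0.0], [0.0002, 0.0, 0.0], -1], [[0.262, -0.04, 0.0], [0.0004, 0.0, 0.0], -1], [[0.35, -0.053, 0.0], [0.0006, 0.0, 0.0], -1], [[0.438, -0.067, 0.0], [0.0006, 0.0, 0.0], -1]]
[[[0.089, -0.015, 0.0], [0.0, 0.0, 0.0], -1], [[0.177, -0.032, 0.0], [-0.0003, 0.0, 0.0], -1], [[0.265, -0.05, 0.0], [-0.0007, 0.0, 0.0], -1], [[0.352, -0.066, 0.001], [-0.001, 0.0, 0.0], -1], [[0.438, -0.081, 0.001], [-0.0011, 0.0, 0.0], -1]]
pred [-0.001 -0.001]
```

Request:
carry_out([
  [[0.087,-0.014,0],[0,0,0],-1],
  [[0.174,-0.027,0],[0.0002,0,0],-1],
  [[0.262,-0.04,0],[0.0004,0,0],-1],
  [[0.35,-0.053,0],[0.0006,0,0],-1],
  [[0.438,-0.067,0],[0.0006,0,0],-1],
])

```text
time: 21.5
ee_pos: [0.4987, 0.0122, 0.3223]
tool_rot: [-3.133, -0.0, 1.366]
force: [-0.4, 0.6, -8.3]
grip_width: 0.259
grasp_force: 98.8
```

Request:
carry_out([
  [[0.089,-0.015,0],[0,0,0],-1],
  [[0.177,-0.032,0],[-0.0003,0,0],-1],
  [[0.265,-0.05,0],[-0.0007,0,0],-1],
  [[0.352,-0.066,0.001],[-0.001,0,0],-1],
  [[0.438,-0.081,0.001],[-0.0011,0,0],-1],
])

```text
time: 21.92
ee_pos: [0.4995, 0.0568, 0.3223]
tool_rot: [-3.14, -0.0, 1.366]
force: [0.4, -0.5, -8.4]
grip_width: 0.262
grasp_force: 98.8
```

```bash
python3 step.py mpc 2 go
```

```text
t=21.97 theta=-0.001 cost=0.032 | est th=-0.001 w=-0.001 par=[1.    0.001] phi=0.002 Fz=-8.7 ee=[0.4996 0.0583 0.3223] rot=[-3.139e+00 -2.000e-03  1.367e+00]
mpc [0.003 0.003]
[[[0.086, -0.014, 0.0], [0.0, 0.0, 0.0], -1], [[0.171, -0.028, 0.0], [0.0001, 0.0, 0.0], -1], [[0.254, -0.041, 0.0], [0.0001, 0.0, 0.0], -1], [[0.337, -0.054, 0.0], [0.0002, 0.0, 0.0], -1], [[0.417, -0.068, 0.0], [0.0002, 0.0, 0.0], -1]]
[[[0.079, -0.013, 0.0], [0.0, 0.0, 0.0], -1], [[0.157, -0.025, 0.0], [0.0, 0.0, 0.0], -1], [[0.232, -0.038, 0.0], [0.0, 0.0, 0.0], -1], [[0.305, -0.05, 0.0], [0.0, 0.0, 0.0], -1], [[0.376, -0.061, 0.0], [0.0, 0.0, 0.0], -1]]
pred [-0.  0.]
```

Request:
carry_out([
  [[0.086,-0.014,0],[0,0,0],-1],
  [[0.171,-0.028,0],[0.0001,0,0],-1],
  [[0.254,-0.041,0],[0.0001,0,0],-1],
  [[0.337,-0.054,0],[0.0002,0,0],-1],
  [[0.417,-0.068,0],[0.0002,0,0],-1],
])

```text
time: 22.38
ee_pos: [0.5015, 0.0989, 0.3223]
tool_rot: [-3.138, -0.0, 1.366]
force: [-0.6, 0.4, -6.9]
grip_width: 0.263
grasp_force: 98.8
```

Request:
carry_out([
  [[0.079,-0.013,0],[0,0,0],-1],
  [[0.157,-0.025,0],[0,0,0],-1],
  [[0.232,-0.038,0],[0,0,0],-1],
  [[0.305,-0.05,0],[0,0,0],-1],
  [[0.376,-0.061,0],[0,0,0],-1],
])

```text
time: 22.8
ee_pos: [0.5031, 0.1368, 0.3223]
tool_rot: [-3.138, 0.0, 1.366]
force: [0.8, -0.5, -8.5]
grip_width: 0.265
grasp_force: 98.8
```

```bash
python3 step.py mpc 2 go
```

```text
t=22.85 theta=-0.007 cost=0.036 | est th=-0.005 w=0.000 par=[ 1.004 -0.002] phi=0.003 Fz=-7.2 ee=[0.5032 0.1382 0.3222] rot=[-3.138e+00 -2.000e-03  1.367e+00]
mpc [0.008 0.01 ]
[[[0.069, -0.011, 0.0], [0.0, 0.0, 0.0], -1], [[0.135, -0.02, 0.0], [0.0002, 0.0, 0.0], -1], [[0.198, -0.028, 0.0], [0.0005, 0.0, 0.0], -1], [[0.259, -0.037, 0.0], [0.0007, 0.0, 0.0], -1], [[0.318, -0.046, 0.0], [0.0008, 0.0, 0.0], -1]]
[[[0.055, -0.009, 0.0], [0.0, 0.0, 0.0], -1], [[0.108, -0.017, 0.0], [0.0001, 0.0, 0.0], -1], [[0.158, -0.024, 0.0], [0.0002, 0.0, 0.0], -1], [[0.204, -0.031, 0.001], [0.0003, 0.0, 0.0], -1], [[0.248, -0.038, 0.001], [0.0003, 0.0, 0.0], -1]]
pred [0.001 0.007]
```

Request:
carry_out([
  [[0.069,-0.011,0],[0,0,0],-1],
  [[0.135,-0.02,0],[0.0002,0,0],-1],
  [[0.198,-0.028,0],[0.0005,0,0],-1],
  [[0.259,-0.037,0],[0.0007,0,0],-1],
  [[0.318,-0.046,0],[0.0008,0,0],-1],
])

```text
time: 23.27
ee_pos: [0.5052, 0.1688, 0.3223]
tool_rot: [-3.133, 0.0, 1.366]
force: [0.3, -0.6, -8.3]
grip_width: 0.262
grasp_force: 98.8
```

Request:
carry_out([
  [[0.055,-0.009,0],[0,0,0],-1],
  [[0.108,-0.017,0],[0.0001,0,0],-1],
  [[0.158,-0.024,0],[0.0002,0,0],-1],
  [[0.204,-0.031,0.001],[0.0003,0,0],-1],
  [[0.248,-0.038,0.001],[0.0003,0,0],-1],
])

```text
time: 23.68
ee_pos: [0.5065, 0.1937, 0.3222]
tool_rot: [-3.131, 0.0, 1.366]
force: [-0.1, 0.2, -8.6]
grip_width: 0.262
grasp_force: 98.8
```

```bash
python3 step.py mpc 2 go
```

```text
t=23.73 theta=-0.003 cost=0.035 | est th=-0.003 w=0.004 par=[ 1.004 -0.004] phi=0.010 Fz=-8.5 ee=[0.5065 0.1945 0.3222] rot=[-3.131e+00 -1.000e-03  1.366e+00]
mpc [0.011 0.011]
[[[0.041, -0.007, 0.0], [0.0, 0.0, 0.0], -1], [[0.078, -0.013, 0.0], [0.0, 0.0, 0.0], -1], [[0.113, -0.018, 0.0], [0.0001, 0.0, 0.0], -1], [[0.145, -0.023, 0.0], [0.0001, 0.0, 0.0], -1], [[0.174, -0.027, 0.0], [0.0002, 0.0, 0.0], -1]]
[[[0.025, -0.005, 0.0], [0.0, 0.0, 0.0], -1], [[0.048, -0.009, 0.0], [0.0, 0.0, 0.0], -1], [[0.069, -0.012, 0.0], [0.0, 0.0, 0.0], -1], [[0.086, -0.015, 0.0], [0.0, 0.0, 0.0], -1], [[0.101, -0.017, 0.0], [0.0, 0.0, 0.0], -1]]
pred [-0.001  0.   ]
```

Request:
carry_out([
  [[0.041,-0.007,0],[0,0,0],-1],
  [[0.078,-0.013,0],[0,0,0],-1],
  [[0.113,-0.018,0],[0.0001,0,0],-1],
  [[0.145,-0.023,0],[0.0001,0,0],-1],
  [[0.174,-0.027,0],[0.0002,0,0],-1],
])

```text
time: 24.15
ee_pos: [0.5074, 0.2111, 0.3223]
tool_rot: [-3.13, -0.0, 1.366]
force: [-0.2, 0.0, -8.1]
grip_width: 0.26
grasp_force: 98.8
```

Request:
carry_out([
  [[0.025,-0.005,0],[0,0,0],-1],
  [[0.048,-0.009,0],[0,0,0],-1],
  [[0.069,-0.012,0],[0,0,0],-1],
  [[0.086,-0.015,0],[0,0,0],-1],
  [[0.101,-0.017,0],[0,0,0],-1],
])

```text
time: 24.57
ee_pos: [0.5077, 0.2212, 0.3223]
tool_rot: [-3.13, 0.0, 1.366]
force: [0.6, -0.2, -8.1]
grip_width: 0.259
grasp_force: 98.8
```

```bash
python3 step.py mpc 2 go
```

```text
t=24.62 theta=0.001 cost=0.035 | est th=0.001 w=0.003 par=[ 1.001 -0.   ] phi=0.011 Fz=-7.6 ee=[0.5078 0.2214 0.3223] rot=[-3.13  -0.     1.366]
mpc [0.005 0.004]
[[[0.013, -0.003, 0.0], [-0.0001, 0.0, 0.0], -1], [[0.023, -0.006, 0.0], [-0.0004, 0.0, 0.0], -1], [[0.031, -0.011, 0.0], [-0.0007, 0.0, 0.0], -1], [[0.038, -0.014, 0.0], [-0.0009, 0.0, 0.0], -1], [[0.042, -0.015, 0.0], [-0.001, 0.0, 0.0], -1]]
[[[0.004, -0.001, 0.0], [0.0, 0.0, 0.0], -1], [[0.006, -0.001, 0.0], [-0.0001, 0.0, 0.0], -1], [[0.007, -0.002, 0.0], [-0.0001, 0.0, 0.0], -1], [[0.007, -0.002, 0.0], [-0.0002, 0.0, 0.0], -1], [[0.007, -0.002, 0.0], [-0.0002, 0.0, 0.0], -1]]
pred [ 0.001 -0.001]
```

Request:
carry_out([
  [[0.013,-0.003,0],[-0.0001,0,0],-1],
  [[0.023,-0.006,0],[-0.0004,0,0],-1],
  [[0.031,-0.011,0],[-0.0007,0,0],-1],
  [[0.038,-0.014,0],[-0.0009,0,0],-1],
  [[0.042,-0.015,0],[-0.001,0,0],-1],
])

```text
time: 25.03
ee_pos: [0.507, 0.2255, 0.3224]
tool_rot: [-3.137, -0.0, 1.366]
force: [-0.8, -0.0, -8.8]
grip_width: 0.264
grasp_force: 98.8
```

Request:
carry_out([
  [[0.004,-0.001,0],[0,0,0],-1],
  [[0.006,-0.001,0],[-0.0001,0,0],-1],
  [[0.007,-0.002,0],[-0.0001,0,0],-1],
  [[0.007,-0.002,0],[-0.0002,0,0],-1],
  [[0.007,-0.002,0],[-0.0002,0,0],-1],
])

```text
time: 25.45
ee_pos: [0.5071, 0.2261, 0.3223]
tool_rot: [-3.138, 0.0, 1.366]
force: [0.3, -0.1, -8.0]
grip_width: 0.264
grasp_force: 98.8
```

```bash
python3 step.py mpc 2 go; python3 - <<'E'
from h import *
im=snapshot("side"); v=np.ascontiguousarray(im[...,::-1])[60:270,80:330]; cv2.imwrite("pics/dish1.png",cv2.resize(v,None,fx=2.8,fy=2.8,interpolation=cv2.INTER_CUBIC))
from step import *
# predicted dish rim, ring light and skid projections
a=np.linspace(0,2*np.pi,9)[:-1]; c=np.array([.506,.2265])
f=lambda p:(proj("side",p)-[80,60])*2.8
print("dish rim pred",f(np.c_[c[0]+.05*np.cos(a),c[1]+.05*np.sin(a),0*a+.022]).round().tolist())
print("ring bottom",f(np.c_[c[0]+.042*np.cos(a),c[1]+.042*np.sin(a),0*a+.085]).round().tolist())
Rz=Ro.from_euler('z',-.205)
print("skid ends",f(np.array([.506,.2265,.06])+Rz.apply([[x,y,0] for x in(-.085,.085) for y in(-.068,.068)])).round().tolist())
E
```

```text
t=25.50 theta=0.005 cost=0.030 | est th=0.004 w=-0.001 par=[1.002e+00 1.000e-03] phi=0.004 Fz=-9.0 ee=[0.5071 0.2261 0.3223] rot=[-3.138 -0.     1.366]
mpc [-0.007 -0.009]
[[[0.0, -0.001, 0.0], [-0.0001, 0.0, 0.0], -1], [[0.0, -0.005, 0.0], [-0.0005, 0.0, 0.0], -1], [[0.0, -0.01, 0.0], [-0.0012, 0.0, 0.0], -1], [[0.0, -0.014, 0.0], [-0.0016, 0.0, 0.0], -1], [[0.0, -0.015, 0.0], [-0.0017, 0.0, 0.0], -1]]
[[[0.0, 0.0, 0.0], [0.0, 0.0, 0.0], -1], [[0.0, -0.001, 0.0], [-0.0001, 0.0, 0.0], -1], [[0.0, -0.002, 0.0], [-0.0002, 0.0, 0.0], -1], [[0.0, -0.002, 0.0], [-0.0003, 0.0, 0.0], -1], [[0.0, -0.003, 0.0], [-0.0003, 0.0, 0.0], -1]]
pred [-0.001 -0.007]
dish rim pred [[345.0, 343.0], [316.0, 325.0], [275.0, 328.0], [245.0, 350.0], [244.0, 380.0], [274.0, 400.0], [317.0, 397.0], [347.0, 372.0]]
ring bottom [[332.0, 296.0], [306.0, 281.0], [270.0, 283.0], [244.0, 302.0], [243.0, 328.0], [269.0, 344.0], [307.0, 341.0], [332.0, 321.0]]
skid ends [[206.0, 407.0], [185.0, 301.0], [402.0, 365.0], [366.0, 265.0]]
```

View pics/dish1.png

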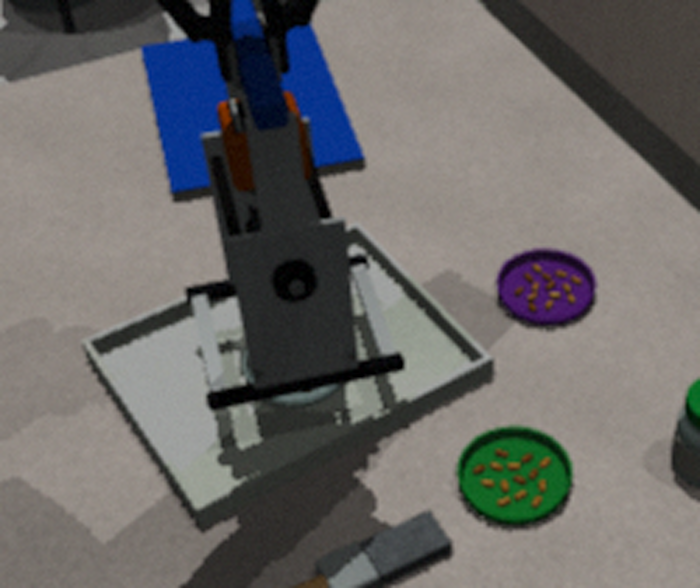

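The picture shows the frame over the dish. The near skid's ends are at (210,400) and (402,362), within a few pixels of the projection for a 6 cm height centred on the dish, and the dish rim shows below at (300,400). I'll hold here.

Request:
carry_out([
  [[0,-0.001,0],[-0.0001,0,0],-1],
  [[0,-0.005,0],[-0.0005,0,0],-1],
  [[0,-0.01,0],[-0.0012,0,0],-1],
  [[0,-0.014,0],[-0.0016,0,0],-1],
  [[0,-0.015,0],[-0.0017,0,0],-1],
])

```text
time: 25.97
ee_pos: [0.5054, 0.2265, 0.3224]
tool_rot: [3.134, -0.0, 1.366]
force: [0.0, -0.3, -7.8]
grip_width: 0.261
grasp_force: 98.8
```

Request:
carry_out([
  [[0,0,0],[0,0,0],-1],
  [[0,-0.001,0],[-0.0001,0,0],-1],
  [[0,-0.002,0],[-0.0002,0,0],-1],
  [[0,-0.002,0],[-0.0003,0,0],-1],
  [[0,-0.003,0],[-0.0003,0,0],-1],
])

```text
time: 26.38
ee_pos: [0.5053, 0.2265, 0.3223]
tool_rot: [3.133, 0.0, 1.366]
force: [-1.2, -0.5, -8.5]
grip_width: 0.259
grasp_force: 98.8
```

```bash
python3 step.py mpc 3 go
```

```text
t=26.43 theta=-0.006 cost=0.024 | est th=-0.005 w=-0.011 par=[ 0.999 -0.001] phi=-0.009 Fz=-8.6 ee=[0.5053 0.2265 0.3223] rot=[ 3.133 -0.     1.366]
mpc [0.016 0.013 0.014]
[[[0.0, 0.002, 0.0], [0.0002, 0.0, 0.0], -1], [[0.0, 0.011, 0.0], [0.0012, 0.0, 0.0], -1], [[0.0, 0.023, 0.0], [0.0027, 0.0, 0.0], -1], [[0.0, 0.031, 0.001], [0.0037, 0.0, 0.0], -1], [[0.0, 0.033, 0.001], [0.0039, 0.0, 0.0], -1]]
[[[0.0, 0.0, 0.0], [0.0, 0.0, 0.0], -1], [[0.0, -0.001, 0.0], [-0.0001, 0.0, 0.0], -1], [[0.0, -0.002, 0.0], [-0.0003, 0.0, 0.0], -1], [[0.0, -0.003, 0.0], [-0.0004, 0.0, 0.0], -1], [[0.0, -0.004, 0.0], [-0.0004, 0.0, 0.0], -1]]
[[[0.0, 0.0, 0.0], [0.0, 0.0, 0.0], -1], [[0.0, 0.001, 0.0], [0.0, 0.0, 0.0], -1], [[0.0, 0.001, 0.0], [0.0001, 0.0, 0.0], -1], [[0.0, 0.002, 0.0], [0.0001, 0.0, 0.0], -1], [[0.0, 0.002, 0.0], [0.0001, 0.0, 0.0], -1]]
pred [-0.002  0.004]
```

Request:
carry_out([
  [[0,0.002,0],[0.0002,0,0],-1],
  [[0,0.011,0],[0.0012,0,0],-1],
  [[0,0.023,0],[0.0027,0,0],-1],
  [[0,0.031,0.001],[0.0037,0,0],-1],
  [[0,0.033,0.001],[0.0039,0,0],-1],
])

```text
time: 26.85
ee_pos: [0.509, 0.2257, 0.322]
tool_rot: [-3.125, 0.0, 1.365]
force: [0.1, 0.2, -9.1]
grip_width: 0.266
grasp_force: 98.8
```

Request:
carry_out([
  [[0,0,0],[0,0,0],-1],
  [[0,-0.001,0],[-0.0001,0,0],-1],
  [[0,-0.002,0],[-0.0003,0,0],-1],
  [[0,-0.003,0],[-0.0004,0,0],-1],
  [[0,-0.004,0],[-0.0004,0,0],-1],
])

```text
time: 27.27
ee_pos: [0.508, 0.226, 0.3224]
tool_rot: [-3.129, -0.0, 1.366]
force: [-0.2, -0.3, -8.3]
grip_width: 0.265
grasp_force: 98.8
```

Request:
carry_out([
  [[0,0,0],[0,0,0],-1],
  [[0,0.001,0],[0,0,0],-1],
  [[0,0.001,0],[0.0001,0,0],-1],
  [[0,0.002,0],[0.0001,0,0],-1],
  [[0,0.002,0],[0.0001,0,0],-1],
])

```text
time: 27.68
ee_pos: [0.5084, 0.2259, 0.3223]
tool_rot: [-3.128, -0.0, 1.366]
force: [0.5, 0.4, -8.0]
grip_width: 0.264
grasp_force: 98.8
```

```bash
python3 step.py mpc 2 go
```

```text
t=27.73 theta=0.040 cost=0.035 | est th=0.039 w=0.067 par=[0.985 0.007] phi=0.014 Fz=-7.7 ee=[0.5084 0.2259 0.3222] rot=[-3.128  0.     1.366]
mpc [-0.135 -0.067]
[[[0.0, -0.012, 0.0], [-0.0013, 0.0, 0.0], -1], [[0.0, -0.063, 0.001], [-0.0075, 0.0, 0.0], -1], [[0.0, -0.134, 0.006], [-0.0162, 0.0, 0.0], -1], [[0.0, -0.185, 0.013], [-0.0223, 0.0, 0.0], -1], [[0.0, -0.196, 0.014], [-0.0237, 0.0, 0.0], -1]]
[[[0.0, 0.005, 0.0], [0.0006, 0.0, 0.0], -1], [[0.0, 0.028, 0.0], [0.0034, 0.0, 0.0], -1], [[0.0, 0.061, 0.002], [0.0074, 0.0, 0.0], -1], [[0.0, 0.084, 0.003], [0.0102, 0.0, 0.0], -1], [[0.0, 0.089, 0.003], [0.0108, 0.0, 0.0], -1]]
pred [ 0.036 -0.044]
```

```bash
RE=1 python3 step.py mpc 1 go
```

```text
mpc [-0.135]
[[[0.0, -0.012, 0.0], [-0.0013, 0.0, 0.0], -1], [[0.0, -0.063, 0.001], [-0.0075, 0.0, 0.0], -1], [[0.0, -0.134, 0.006], [-0.0162, 0.0, 0.0], -1], [[0.0, -0.185, 0.013], [-0.0223, 0.0, 0.0], -1], [[0.0, -0.196, 0.014], [-0.0237, 0.0, 0.0], -1]]
pred [ 0.057 -0.026]
```

Request:
carry_out([
  [[0,-0.012,0],[-0.0013,0,0],-1],
  [[0,-0.063,0.001],[-0.0075,0,0],-1],
  [[0,-0.134,0.006],[-0.0162,0,0],-1],
  [[0,-0.185,0.013],[-0.0223,0,0],-1],
  [[0,-0.196,0.014],[-0.0237,0,0],-1],
])

```text
time: 28.15
ee_pos: [0.4871, 0.2302, 0.3213]
tool_rot: [3.006, -0.001, 1.367]
force: [-0.4, -0.1, -8.9]
grip_width: 0.262
grasp_force: 98.9
```

```bash
python3 step.py mpc 1 go
```

```text
t=28.20 theta=0.034 cost=0.019 | est th=0.038 w=-0.065 par=[0.927 0.003] phi=-0.135 Fz=-9.2 ee=[0.4873 0.2302 0.3214] rot=[ 3.007e+00 -1.000e-03  1.367e+00]
mpc [0.01]
[[[0.0, 0.011, 0.0], [0.0014, 0.0, 0.0], -1], [[0.0, 0.06, 0.002], [0.0073, 0.0, 0.0], -1], [[0.0, 0.13, 0.007], [0.0158, 0.0, 0.0], -1], [[0.0, 0.179, 0.013], [0.0218, 0.0, 0.0], -1], [[0.0, 0.19, 0.014], [0.0231, 0.0, 0.0], -1]]
pred [ 0.005 -0.033]
```

Request:
carry_out([
  [[0,0.011,0],[0.0014,0,0],-1],
  [[0,0.06,0.002],[0.0073,0,0],-1],
  [[0,0.13,0.007],[0.0158,0,0],-1],
  [[0,0.179,0.013],[0.0218,0,0],-1],
  [[0,0.19,0.014],[0.0231,0,0],-1],
])

```text
time: 28.62
ee_pos: [0.5103, 0.2253, 0.3215]
tool_rot: [-3.13, 0.001, 1.363]
force: [-0.3, -1.2, -8.1]
grip_width: 0.261
grasp_force: 98.9
```

```bash
python3 step.py mpc 1 go
```

```text
t=28.67 theta=-0.006 cost=0.039 | est th=-0.002 w=-0.044 par=[0.981 0.   ] phi=0.010 Fz=-8.3 ee=[0.51   0.2254 0.3213] rot=[-3.130e+00  1.000e-03  1.363e+00]
mpc [0.039]
[[[0.0, 0.003, 0.0], [0.0003, 0.0, 0.0], -1], [[0.0, 0.013, 0.0], [0.0015, 0.0, 0.0], -1], [[0.0, 0.027, 0.0], [0.0031, 0.0, 0.0], -1], [[0.0, 0.037, 0.0], [0.0043, 0.0, 0.0], -1], [[0.0, 0.039, 0.001], [0.0046, 0.0, 0.0], -1]]
pred [-0.012  0.008]
```

Request:
carry_out([
  [[0,0.003,0],[0.0003,0,0],-1],
  [[0,0.013,0],[0.0015,0,0],-1],
  [[0,0.027,0],[0.0031,0,0],-1],
  [[0,0.037,0],[0.0043,0,0],-1],
  [[0,0.039,0.001],[0.0046,0,0],-1],
])

```text
time: 29.08
ee_pos: [0.5117, 0.2253, 0.3223]
tool_rot: [-3.103, -0.0, 1.366]
force: [-0.4, -0.5, -7.9]
grip_width: 0.263
grasp_force: 98.9
```

```bash
python3 step.py mpc 1 go
```

```text
t=29.13 theta=-0.037 cost=0.036 | est th=-0.035 w=-0.036 par=[ 0.939 -0.009] phi=0.039 Fz=-8.8 ee=[0.5117 0.2253 0.3222] rot=[-3.103 -0.     1.366]
mpc [0.085]
[[[0.0, 0.003, 0.0], [0.0004, 0.0, 0.0], -1], [[0.0, 0.019, 0.0], [0.0023, 0.0, 0.0], -1], [[0.0, 0.041, 0.0], [0.005, 0.0, 0.0], -1], [[0.0, 0.057, 0.001], [0.0069, 0.0, 0.0], -1], [[0.0, 0.06, 0.001], [0.0073, 0.0, 0.0], -1]]
pred [-0.039  0.029]
```

Request:
carry_out([
  [[0,0.003,0],[0.0004,0,0],-1],
  [[0,0.019,0],[0.0023,0,0],-1],
  [[0,0.041,0],[0.005,0,0],-1],
  [[0,0.057,0.001],[0.0069,0,0],-1],
  [[0,0.06,0.001],[0.0073,0,0],-1],
])

```text
time: 29.55
ee_pos: [0.5182, 0.2238, 0.3214]
tool_rot: [-3.056, 0.0, 1.365]
force: [0.4, -0.5, -9.1]
grip_width: 0.262
grasp_force: 98.9
```

```bash
python3 step.py mpc 1 go
```

```text
t=29.60 theta=-0.000 cost=0.036 | est th=-0.009 w=0.050 par=[ 1.098 -0.009] phi=0.085 Fz=-9.1 ee=[0.5181 0.2238 0.3213] rot=[-3.056e+00  1.000e-03  1.365e+00]
mpc [-0.035]
[[[0.0, -0.009, 0.0], [-0.0011, 0.0, 0.0], -1], [[0.0, -0.05, 0.001], [-0.006, 0.0, 0.0], -1], [[0.0, -0.108, 0.004], [-0.013, 0.0, 0.0], -1], [[0.0, -0.149, 0.008], [-0.018, 0.0, 0.0], -1], [[0.0, -0.158, 0.009], [-0.0191, 0.0, 0.0], -1]]
pred [0.011 0.008]
```

Request:
carry_out([
  [[0,-0.009,0],[-0.0011,0,0],-1],
  [[0,-0.05,0.001],[-0.006,0,0],-1],
  [[0,-0.108,0.004],[-0.013,0,0],-1],
  [[0,-0.149,0.008],[-0.018,0,0],-1],
  [[0,-0.158,0.009],[-0.0191,0,0],-1],
])

```text
time: 30.02
ee_pos: [0.5003, 0.2276, 0.3228]
tool_rot: [3.105, -0.001, 1.367]
force: [-1.0, 0.3, -7.5]
grip_width: 0.264
grasp_force: 99.0
```

```bash
python3 step.py mpc 1 go; cat > re.py <<'E'
from step import *; import glob
# re-measure saved pictures at the dish: theta per picture for several fits
L=json.load(open('pre.json'))['L']
for f in sorted(glob.glob("pics/m2[5-9]*.png"))+sorted(glob.glob("pics/m3*.png")):
    im=cv2.imread(f)[...,::-1]; t=float(f[6:-4])
    print(t)
E
python3 - <<'E'
from step import *; import glob
L=json.load(open('pre.json'))['L']; print([None if m is None else round(m,3) for m in L['meas'][-9:]])
f=sorted(glob.glob("pics/m*.png"))[-1]; im=cv2.imread(f)[...,::-1]
st=arm.state(); d=json.load(open('pre.json'))['cmd']
cost,model,w,ex=theta_fit(im,np.array(st['ee_pos']),Ro.from_quat(d['q']))
print((w>.5).sum(),((w>.5)&~ex).sum())
for dd in((0,-.7),(-.5,-.7),(.5,-.7),(0,0),(0,-1.4)): print(dd,[round(cost(t,dd,SH),3) for t in np.arange(-.06,.061,.01)])
E
```

```text
t=30.07 theta=0.051 cost=0.011 | est th=0.036 w=0.046 par=[ 1.136 -0.009] phi=-0.035 Fz=-8.1 ee=[0.5005 0.2276 0.3229] rot=[ 3.106e+00 -1.000e-03  1.367e+00]
mpc [-0.103]
[[[0.0, -0.005, 0.0], [-0.0006, 0.0, 0.0], -1], [[0.0, -0.028, 0.001], [-0.0034, 0.0, 0.0], -1], [[0.0, -0.061, 0.002], [-0.0074, 0.0, 0.0], -1], [[0.0, -0.084, 0.003], [-0.0102, 0.0, 0.0], -1], [[0.0, -0.089, 0.003], [-0.0108, 0.0, 0.0], -1]]
pred [ 0.044 -0.024]Traceback (most recent call last):
  File "<stdin>", line 1, in <module>
  File "step.py", line 3, in <module>
    from meas import *
  File "meas.py", line 1, in <module>
    from h import *
  File "h.py", line 1, in <module>
    import numpy as np, cv2
    from numpy.__config__ import show_config
    from numpy._core._multiarray_umath import (
    from . import (
    from .fromnumeric import any
    from . import _methods, overrides
    import pickle
    import re
  File "re.py", line 1, in <module>
    from step import *; import glob
    magic_check = re.compile('([*?[])')
AttributeError: module 're' has no attribute 'compile' (consider renaming 're.py' since it has the same name as the standard library module named 're' and prevents importing that standard library module)
```

```bash
rm -f re.py; ls pics | grep '^m2[5-9]\|^m3' | tr '\n' ' '; cat > off.py <<'E'
from step import *
from scipy.optimize import minimize
D=[(26.43,[.5053,.2265,.3223],-.009),(27.73,[.5084,.2259,.3222],.014),(28.20,[.4873,.2302,.3214],-.135),(28.67,[.51,.2254,.3213],.010),(29.13,[.5117,.2253,.3222],.039),(29.60,[.5181,.2238,.3213],.085),(30.07,[.5005,.2276,.3229],-.035)]
for t,p,ph in D:
    im=cv2.imread(f"pics/m{t:.2f}.png")[...,::-1]; cost,model,w,ex=theta_fit(im,np.array(p),tool(YF,ph))
    out=[]
    for dd in((0,-.7),(-.4,-.7),(.4,-.7),(0,.3)):
        ts=np.arange(-.08,.1,.005); c=np.array([cost(v,dd,SH) for v in ts]); i=c.argmin(); out.append((round(ts[i],3),round(c[i],3)))
    ts=np.arange(-.06,.08,.02)
    # edges: leftmost / rightmost orange columns per 50% in row band, relative to projected pivot axis
    k=(w>.5)&~ex; cols=np.where(k.any(0))[0]
    print(t,ph,out,"npix",k.sum(),"cols",cols.min(),cols.max(), "left comp",int(k[:,:cols.mean().astype(int)].sum()))
E
python3 off.py
```

```text
m25.50.png m26.43.png m27.73.png m28.20.png m28.67.png m29.13.png m29.60.png m30.07.png 26.43 -0.009 [(np.float64(0.01), np.float64(0.022)), (np.float64(0.015), np.float64(0.026)), (np.float64(-0.03), np.float64(0.022)), (np.float64(0.015), np.float64(0.027))] npix 40 cols 60 66 left comp 24
27.73 0.014 [(np.float64(0.04), np.float64(0.033)), (np.float64(0.055), np.float64(0.036)), (np.float64(0.025), np.float64(0.031)), (np.float64(0.04), np.float64(0.04))] npix 60 cols 60 66 left comp 30
28.2 -0.135 [(np.float64(0.035), np.float64(0.019)), (np.float64(0.045), np.float64(0.023)), (np.float64(0.025), np.float64(0.02)), (np.float64(0.035), np.float64(0.032))] npix 159 cols 87 96 left comp 32
28.67 0.01 [(np.float64(-0.005), np.float64(0.039)), (np.float64(0.01), np.float64(0.034)), (np.float64(-0.035), np.float64(0.038)), (np.float64(0.0), np.float64(0.05))] npix 88 cols 59 66 left comp 31
29.13 0.039 [(np.float64(-0.035), np.float64(0.035)), (np.float64(-0.015), np.float64(0.04)), (np.float64(-0.05), np.float64(0.031)), (np.float64(-0.035), np.float64(0.053))] npix 133 cols 57 66 left comp 43
29.6 0.085 [(np.float64(0.0), np.float64(0.036)), (np.float64(0.01), np.float64(0.037)), (np.float64(-0.02), np.float64(0.037)), (np.float64(0.005), np.float64(0.052))] npix 181 cols 57 67 left comp 64
30.07 -0.035 [(np.float64(0.05), np.float64(0.011)), (np.float64(0.06), np.float64(0.013)), (np.float64(0.045), np.float64(0.013)), (np.float64(0.055), np.float64(0.009))] npix 42 cols 62 93 left comp 2
```

```bash
sed -i 's/np.ones((5,5),np.uint8)/np.ones((3,3),np.uint8)/' meas.py; sed -i 's#/\.004#/.006#g' ctl.py
python3 - <<'E'
s=open('step.py').read()
s=s.replace("def pose(piv,phi): R=tool(YF,phi); return np.array(piv)+Ro.from_euler('ZY',[YF,phi])","def yawf(k): return YF+.4*mj(min(max(k,0)/20,1))\ndef pose(piv,phi,y=YF): R=tool(y,phi); return np.array(piv)+Ro.from_euler('ZY',[y,phi])")
s=s.replace("    emit([pose(q,r) for q,r in zip(PP,wp)],-1)","    ky=L.get('ky',0); emit([pose(q,r,yawf(ky+i+1)) for i,(q,r) in enumerate(zip(PP,wp))],-1); L['ky']=ky+len(wp)")
open('step.py','w').write(s)
E
RE=1 python3 step.py -0.16 1 go
```

```text
mpc [-0.103]
[[[0.0, -0.009, 0.0], [-0.0011, 0.0, -0.0001], -1], [[0.0, -0.052, 0.001], [-0.0063, 0.0, -0.0005], -1], [[-0.002, -0.112, 0.005], [-0.0135, 0.0001, -0.0017], -1], [[-0.005, -0.155, 0.01], [-0.0187, 0.0003, -0.0037], -1], [[-0.009, -0.164, 0.011], [-0.0199, 0.0006, -0.0066], -1]]
pred [ 0.036 -0.075]
```

Request:
carry_out([
  [[0,-0.009,0],[-0.0011,0,-0.0001],-1],
  [[0,-0.052,0.001],[-0.0063,0,-0.0005],-1],
  [[-0.002,-0.112,0.005],[-0.0135,0.0001,-0.0017],-1],
  [[-0.005,-0.155,0.01],[-0.0187,0.0003,-0.0037],-1],
  [[-0.009,-0.164,0.011],[-0.0199,0.0006,-0.0066],-1],
])

```text
time: 30.48
ee_pos: [0.4844, 0.2298, 0.3203]
tool_rot: [2.982, 0.0, 1.409]
force: [-0.5, -0.0, -8.7]
grip_width: 0.263
grasp_force: 99.0
```

```bash
python3 step.py mpc 1 go
```

```text
t=30.53 theta=0.049 cost=0.019 | est th=0.051 w=-0.078 par=[0.895 0.005] phi=-0.160 Fz=-8.1 ee=[0.4846 0.2297 0.3204] rot=[2.982 0.    1.41 ]
mpc [0.004]
[[[-0.004, 0.013, 0.0], [0.0015, 0.0006, -0.0037], -1], [[-0.007, 0.069, 0.002], [0.0083, 0.0012, -0.0083], -1], [[-0.005, 0.148, 0.008], [0.0178, 0.0015, -0.0135], -1], [[0.0, 0.203, 0.015], [0.0246, 0.0016, -0.0192], -1], [[0.001, 0.215, 0.017], [0.0261, 0.002, -0.0252], -1]]
pred [ 0.012 -0.044]
```

```bash
RE=1 python3 step.py -0.02 1 go
```

```text
mpc [0.004]
[[[-0.004, 0.011, 0.0], [0.0013, 0.0006, -0.0037], -1], [[-0.008, 0.059, 0.001], [0.0071, 0.0012, -0.0083], -1], [[-0.007, 0.126, 0.006], [0.0152, 0.0016, -0.0135], -1], [[-0.004, 0.174, 0.011], [0.021, 0.0019, -0.0192], -1], [[-0.004, 0.185, 0.013], [0.0223, 0.0023, -0.0251], -1]]
pred [ 0.007 -0.071]
```

Request:
carry_out([
  [[-0.004,0.011,0],[0.0013,0.0006,-0.0037],-1],
  [[-0.008,0.059,0.001],[0.0071,0.0012,-0.0083],-1],
  [[-0.007,0.126,0.006],[0.0152,0.0016,-0.0135],-1],
  [[-0.004,0.174,0.011],[0.021,0.0019,-0.0192],-1],
  [[-0.004,0.185,0.013],[0.0223,0.0023,-0.0251],-1],
])

```text
time: 30.95
ee_pos: [0.5062, 0.2257, 0.3216]
tool_rot: [3.124, 0.001, 1.566]
force: [0.5, 0.5, -7.7]
grip_width: 0.262
grasp_force: 98.9
```

```bash
python3 step.py mpc 1 go
```

```text
t=31.00 theta=0.015 cost=0.031 | est th=0.014 w=-0.058 par=[0.917 0.006] phi=-0.020 Fz=-9.7 ee=[0.5061 0.2257 0.3215] rot=[3.124e+00 1.000e-03 1.567e+00]
mpc [0.019]
[[[-0.001, 0.003, 0.0], [0.0003, 0.0001, -0.0059], -1], [[0.0, 0.016, 0.0], [0.0019, 0.0002, -0.0116], -1], [[0.001, 0.035, 0.0], [0.0042, 0.0001, -0.0169], -1], [[0.003, 0.048, 0.001], [0.0058, 0.0, -0.0215], -1], [[0.004, 0.051, 0.001], [0.0062, 0.0, -0.0253], -1]]
pred [-0.003 -0.006]
```

Request:
carry_out([
  [[-0.001,0.003,0],[0.0003,0.0001,-0.0059],-1],
  [[0,0.016,0],[0.0019,0.0002,-0.0116],-1],
  [[0.001,0.035,0],[0.0042,0.0001,-0.0169],-1],
  [[0.003,0.048,0.001],[0.0058,0,-0.0215],-1],
  [[0.004,0.051,0.001],[0.0062,0,-0.0253],-1],
])

```text
time: 31.42
ee_pos: [0.51, 0.2265, 0.3219]
tool_rot: [-3.122, 0.0, 1.725]
force: [-0.5, 0.3, -8.5]
grip_width: 0.261
grasp_force: 99.0
```

```bash
python3 step.py mpc 1 go
```

```text
t=31.47 theta=-0.008 cost=0.025 | est th=-0.007 w=-0.015 par=[0.922 0.004] phi=0.019 Fz=-7.5 ee=[0.5099 0.2265 0.3219] rot=[-3.122  0.     1.726]
mpc [0.02]
[[[0.001, 0.0, 0.0], [0.0, 0.0, -0.0029], -1], [[0.001, 0.0, 0.0], [0.0, -0.0001, -0.0049], -1], [[0.001, 0.001, 0.0], [0.0001, -0.0001, -0.006], -1], [[0.001, 0.001, 0.0], [0.0001, -0.0001, -0.0065], -1], [[0.001, 0.001, 0.0], [0.0001, -0.0001, -0.0065], -1]]
pred [-0.007  0.009]
```

Request:
carry_out([
  [[0.001,0,0],[0,0,-0.0029],-1],
  [[0.001,0,0],[0,-0.0001,-0.0049],-1],
  [[0.001,0.001,0],[0.0001,-0.0001,-0.006],-1],
  [[0.001,0.001,0],[0.0001,-0.0001,-0.0065],-1],
  [[0.001,0.001,0],[0.0001,-0.0001,-0.0065],-1],
])

```text
time: 31.88
ee_pos: [0.509, 0.2268, 0.3224]
tool_rot: [-3.122, -0.0, 1.765]
force: [0.1, -0.1, -8.4]
grip_width: 0.259
grasp_force: 98.9
```

Request:
carry_out([
  [[0,-0.006,0],[-0.0007,0,0],-1],
  [[0,-0.012,0],[-0.0014,0,0],-1],
  [[0,-0.017,0],[-0.0021,0,0],-1],
  [[0,-0.017,0],[-0.0021,0,0],-1],
  [[0,-0.017,0],[-0.0021,0,0],-1],
])

```text
time: 32.3
ee_pos: [0.5072, 0.2264, 0.3224]
tool_rot: [-3.135, -0.0, 1.765]
force: [0.4, -0.1, -8.2]
grip_width: 0.26
grasp_force: 99.0
```

```bash
python3 - <<'E'
from pl import *
p,R=load(); p=p+R.apply([0,-.0017,0]); R=R*Ro.from_rotvec([-.0021*2*np.pi,0,0])
json.dump(dict(p=p.tolist(),q=R.as_quat().tolist()),open('cmd.json','w'))
L=json.load(open('log.json')); a=L['a']; L['pend'].append((a,[a-.0044,a-.0088,a-.013,a-.013,a-.013])); L['a']=round(a-.013,3); L['ky']=99; L['k']=99
json.dump(L,open('log.json','w'))
E
python3 step.py mpc 2 go
```

```text
t=32.35 theta=-0.029 cost=0.026 | est th=-0.028 w=-0.028 par=[ 0.985 -0.004] phi=0.007 Fz=-7.1 ee=[0.5073 0.2264 0.3224] rot=[-3.135 -0.     1.765]
mpc [0.071 0.039]
[[[0.0, 0.005, 0.0], [0.0006, 0.0, 0.0], -1], [[0.0, 0.027, 0.0], [0.0033, 0.0, 0.0], -1], [[0.0, 0.058, 0.001], [0.007, 0.0, 0.0], -1], [[0.0, 0.079, 0.002], [0.0096, 0.0, 0.0], -1], [[0.0, 0.084, 0.003], [0.0102, 0.0, 0.0], -1]]
[[[0.0, -0.002, 0.0], [-0.0003, 0.0, 0.0], -1], [[0.0, -0.013, 0.0], [-0.0016, 0.0, 0.0], -1], [[0.0, -0.029, 0.0], [-0.0034, 0.0, 0.0], -1], [[0.0, -0.04, 0.0], [-0.0048, 0.0, 0.0], -1], [[0.0, -0.042, 0.0], [-0.0051, 0.0, 0.0], -1]]
pred [-0.02   0.026]
```

Request:
carry_out([
  [[0,0.005,0],[0.0006,0,0],-1],
  [[0,0.027,0],[0.0033,0,0],-1],
  [[0,0.058,0.001],[0.007,0,0],-1],
  [[0,0.079,0.002],[0.0096,0,0],-1],
  [[0,0.084,0.003],[0.0102,0,0],-1],
])

```text
time: 32.77
ee_pos: [0.5166, 0.2282, 0.3213]
tool_rot: [-3.069, 0.0, 1.765]
force: [0.1, 0.1, -9.3]
grip_width: 0.265
grasp_force: 98.9
```

Request:
carry_out([
  [[0,-0.002,0],[-0.0003,0,0],-1],
  [[0,-0.013,0],[-0.0016,0,0],-1],
  [[0,-0.029,0],[-0.0034,0,0],-1],
  [[0,-0.04,0],[-0.0048,0,0],-1],
  [[0,-0.042,0],[-0.0051,0,0],-1],
])

```text
time: 33.18
ee_pos: [0.5108, 0.2271, 0.3228]
tool_rot: [-3.104, -0.0, 1.766]
force: [0.0, -0.3, -8.5]
grip_width: 0.265
grasp_force: 99.0
```

```bash
python3 step.py mpc 6 go
```

```text
t=33.23 theta=-0.010 cost=0.025 | est th=-0.010 w=0.040 par=[ 0.999 -0.001] phi=0.039 Fz=-7.1 ee=[0.5109 0.2272 0.3229] rot=[-3.104 -0.     1.766]
mpc [-0.019 -0.017 -0.012 -0.01  -0.009 -0.009]
[[[0.0, -0.004, 0.0], [-0.0005, 0.0, 0.0], -1], [[0.0, -0.024, 0.001], [-0.0029, 0.0, 0.0], -1], [[0.0, -0.052, 0.001], [-0.0063, 0.0, 0.0], -1], [[0.0, -0.072, 0.002], [-0.0087, 0.0, 0.0], -1], [[0.0, -0.076, 0.002], [-0.0092, 0.0, 0.0], -1]]
[[[0.0, 0.0, 0.0], [0.0, 0.0, -0.0001], -1], [[0.0, 0.0, 0.0], [0.0001, 0.0, -0.0001], -1], [[0.0, 0.001, 0.0], [0.0002, 0.0, -0.0001], -1], [[0.0, 0.002, 0.0], [0.0003, 0.0, -0.0001], -1], [[0.0, 0.002, 0.0], [0.0003, 0.0, -0.0001], -1]]
[[[0.0, 0.0, 0.0], [0.0001, 0.0, 0.0], -1], [[0.0, 0.002, 0.0], [0.0003, 0.0, 0.0], -1], [[0.0, 0.005, 0.0], [0.0006, 0.0, 0.0], -1], [[0.0, 0.006, 0.0], [0.0008, 0.0, 0.0], -1], [[0.0, 0.007, 0.0], [0.0008, 0.0, 0.0], -1]]
[[[0.0, 0.0, 0.0], [0.0, 0.0, 0.0], -1], [[0.0, 0.001, 0.0], [0.0001, 0.0, 0.0], -1], [[0.0, 0.002, 0.0], [0.0002, 0.0, 0.0], -1], [[0.0, 0.002, 0.0], [0.0003, 0.0, 0.0], -1], [[0.0, 0.002, 0.0], [0.0003, 0.0, 0.0], -1]]
[[[0.0, 0.0, 0.0], [0.0001, 0.0, 0.0], -1], [[0.0, 0.001, 0.0], [0.0001, 0.0, 0.0], -1], [[0.0, 0.001, 0.0], [0.0002, 0.0, 0.0], -1], [[0.0, 0.002, 0.0], [0.0002, 0.0, 0.0], -1], [[0.0, 0.002, 0.0], [0.0002, 0.0, 0.0], -1]]
[[[0.0, 0.0, 0.0], [0.0, 0.0, 0.0], -1], [[0.0, 0.0, 0.0], [0.0, 0.0, 0.0], -1], [[0.0, 0.0, 0.0], [0.0, 0.0, 0.0], -1], [[0.0, 0.0, 0.0], [0.0, 0.0, 0.0], -1], [[0.0, 0.0, 0.0], [0.0, 0.0, 0.0], -1]]
pred [-0.005 -0.006]
```

Request:
carry_out([
  [[0,-0.004,0],[-0.0005,0,0],-1],
  [[0,-0.024,0.001],[-0.0029,0,0],-1],
  [[0,-0.052,0.001],[-0.0063,0,0],-1],
  [[0,-0.072,0.002],[-0.0087,0,0],-1],
  [[0,-0.076,0.002],[-0.0092,0,0],-1],
])

```text
time: 33.65
ee_pos: [0.5032, 0.2256, 0.3227]
tool_rot: [3.121, -0.0, 1.766]
force: [-0.2, -0.9, -8.3]
grip_width: 0.263
grasp_force: 99.0
```

Request:
carry_out([
  [[0,0.002,0],[0.0003,0,0],-1],
  [[0,0.006,0],[0.0007,0,0],-1],
  [[0,0.01,0],[0.0012,0,0],-1],
  [[0,0.014,0],[0.0017,0,0],-1],
  [[0,0.017,0],[0.0021,0,0],-1],
])

```text
time: 34.07
ee_pos: [0.5061, 0.2262, 0.3221]
tool_rot: [3.136, 0.0, 1.765]
force: [0.6, -0.9, -8.6]
grip_width: 0.265
grasp_force: 98.9
```

```bash
python3 - <<'E'
from pl import *
d=json.load(open('pre.json'))['cmd']; p,R=np.array(d['p']),Ro.from_quat(d['q'])
for s,t in(([0,-.076,.002],-.0092),([0,.017,0],.0021)):
    p=p+R.apply(np.array(s)*.1); R=R*Ro.from_rotvec([t*2*np.pi,0,0])
json.dump(dict(p=p.tolist(),q=R.as_quat().tolist()),open('cmd.json','w'))
L=json.load(open('log.json')); L['pend']=[L['pend'][0],(-.019,[-.017,-.0146,-.0115,-.0083,-.006])]; L['a']=-.006
L['pred']=[0,0]; json.dump(L,open('log.json','w'))
s=open('step.py').read()
s=s.replace("else [float(mode)]*nc","else ([float(v) for v in mode.split(',')] if ',' in mode else [float(mode)]*nc)")
open('step.py','w').write(s)
E
python3 step.py mpc 1 go | head -2
cat > robust.py <<'E'
import json,itertools,sys,os
from ctl import *
d=json.load(open('pre.json')); x=np.array(d['xe']); a=d['a']; bi=float(np.clip(d['par'][1],-.004,.004))/2
S=[(x[0]+i*.006,x[1]+j*.015,bi+k*.003) for i,j,k in((0,0,0),(1,0,0),(-1,0,0),(0,1,0),(0,-1,0),(0,0,1),(0,0,-1))]
best=None
b1s=np.arange(-.1,.101,.01) ; b2s=np.arange(-.04,.0401,.01); b3s=np.arange(-.02,.0201,.005)
for b1 in b1s:
    X=[sim(s[:2],a+s[2],np.r_[a,ramp(a,b1,5)]+s[2],1,dts=D6) for s in S]
    for b2 in b2s:
        Y=[sim(q,b1+s[2],ramp(b1,b2,5)+s[2],1) for q,s in zip(X,S)]
        if np.mean([abs(y[0])+.5*abs(y[1]) for y in Y])>(best[0]*1.5 if best else 1): continue
        for b3 in b3s:
            Z=[sim(q,b2+s[2],np.r_[ramp(b2,b3,5),[b3]*10]+s[2],1) for q,s in zip(Y,S)]
            c=np.mean([abs(z[0])+.7*abs(z[1]) for z in Z])
            if best is None or c<best[0]: best=(c,b1,b2,b3,[z.round(3).tolist() for z in Z])
print(best)
os.system(f"RE=1 python3 step.py {best[1]:.3f},{best[2]:.3f},{best[3]:.3f},{best[3]:.3f} 1 go")
E
timeout 400 python3 robust.py
```

```text
t=34.12 theta=-0.004 cost=0.028 | est th=-0.003 w=-0.001 par=[ 0.997 -0.001] phi=-0.006 Fz=-9.2 ee=[0.5061 0.2262 0.322 ] rot=[3.137 0.    1.765]
mpc [-0.002]
mpc [-0.002]
[[[0.0, 0.0, 0.001], [0.0, 0.0, -0.0001], -1], [[0.0, 0.002, 0.001], [0.0003, 0.0, -0.0001], -1], [[0.0, 0.005, 0.001], [0.0006, 0.0, -0.0001], -1], [[0.0, 0.007, 0.001], [0.0009, 0.0, -0.0001], -1], [[0.0, 0.008, 0.001], [0.0009, 0.0, -0.0001], -1]]
[[[0.0, 0.0, 0.0], [0.0, 0.0, 0.0], -1], [[0.0, 0.0, 0.0], [0.0, 0.0, 0.0], -1], [[0.0, 0.0, 0.0], [0.0, 0.0, 0.0], -1], [[0.0, 0.0, 0.0], [0.0, 0.0, 0.0], -1], [[0.0, 0.0, 0.0], [0.0, 0.0, 0.0], -1]]
[[[0.0, 0.0, 0.0], [0.0, 0.0, 0.0], -1], [[0.0, 0.0, 0.0], [0.0, 0.0, 0.0], -1], [[0.0, 0.0, 0.0], [0.0, 0.0, 0.0], -1], [[0.0, 0.0, 0.0], [0.0, 0.0, 0.0], -1], [[0.0, 0.0, 0.0], [0.0, 0.0, 0.0], -1]]
[[[0.0, 0.0, 0.0], [0.0, 0.0, 0.0], -1], [[0.0, 0.0, 0.0], [0.0, 0.0, 0.0], -1], [[0.0, 0.0, 0.0], [0.0, 0.0, 0.0], -1], [[0.0, 0.0, 0.0], [0.0, 0.0, 0.0], -1], [[0.0, 0.0, 0.0], [0.0, 0.0, 0.0], -1]]
pred [-0.002  0.   ]
(np.float64(0.009128035043877599), np.float64(-5.551115123125783e-17), np.float64(6.938893903907228e-18), np.float64(3.469446951953614e-18), [[-0.002, 0.0], [0.007, 0.0], [-0.01, 0.0], [0.002, 0.0], [-0.025, -0.018], [-0.001, 0.0], [-0.003, 0.0]])
```

Upright and still (lean −0.003, rate about 0, frame level). Holding.

Request:
carry_out([
  [[0,0,0.001],[0,0,-0.0001],-1],
  [[0,0.002,0.001],[0.0003,0,-0.0001],-1],
  [[0,0.005,0.001],[0.0006,0,-0.0001],-1],
  [[0,0.007,0.001],[0.0009,0,-0.0001],-1],
  [[0,0.008,0.001],[0.0009,0,-0.0001],-1],
])

```text
time: 34.53
ee_pos: [0.5066, 0.2263, 0.3222]
tool_rot: [3.142, 0.0, 1.766]
force: [0.8, -0.8, -8.3]
grip_width: 0.267
grasp_force: 99.0
```

Request:
carry_out([
  [[0,0,0],[0,0,0],-1],
  [[0,0,0],[0,0,0],-1],
  [[0,0,0],[0,0,0],-1],
  [[0,0,0],[0,0,0],-1],
  [[0,0,0],[0,0,0],-1],
])

```text
time: 34.95
ee_pos: [0.5065, 0.2263, 0.3223]
tool_rot: [3.141, -0.0, 1.766]
force: [-0.2, -0.1, -8.2]
grip_width: 0.262
grasp_force: 99.0
```

Request:
carry_out([
  [[0,0,0],[0,0,0],-1],
  [[0,0,0],[0,0,0],-1],
  [[0,0,0],[0,0,0],-1],
  [[0,0,0],[0,0,0],-1],
  [[0,0,0],[0,0,0],-1],
])

```text
time: 35.37
ee_pos: [0.5065, 0.2263, 0.3223]
tool_rot: [3.141, -0.0, 1.766]
force: [-0.5, -0.4, -8.5]
grip_width: 0.264
grasp_force: 99.0
```

Request:
carry_out([
  [[0,0,0],[0,0,0],-1],
  [[0,0,0],[0,0,0],-1],
  [[0,0,0],[0,0,0],-1],
  [[0,0,0],[0,0,0],-1],
  [[0,0,0],[0,0,0],-1],
])

```text
time: 35.78
ee_pos: [0.5065, 0.2263, 0.3222]
tool_rot: [3.141, -0.0, 1.766]
force: [0.5, 0.0, -8.0]
grip_width: 0.264
grasp_force: 99.0
```

```bash
python3 step.py mpc 1 go | head -2; timeout 400 python3 robust.py
```

```text
t=35.83 theta=-0.019 cost=0.029 | est th=-0.019 w=-0.010 par=[ 1. -0.] phi=0.000 Fz=-8.2 ee=[0.5066 0.2263 0.3223] rot=[ 3.141 -0.     1.766]
mpc [0.035]
mpc [0.035]
[[[0.0, 0.001, 0.0], [0.0002, 0.0, 0.0], -1], [[0.0, 0.008, 0.0], [0.001, 0.0, 0.0], -1], [[0.0, 0.018, 0.0], [0.0022, 0.0, 0.0001], -1], [[0.0, 0.024, 0.0], [0.003, 0.0, 0.0001], -1], [[0.0, 0.026, 0.0], [0.0032, 0.0, 0.0001], -1]]
[[[0.0, 0.0, 0.0], [0.0, 0.0, 0.0], -1], [[0.0, 0.0, 0.0], [0.0, 0.0, 0.0], -1], [[0.0, 0.0, 0.0], [0.0, 0.0, 0.0], -1], [[0.0, 0.0, 0.0], [0.0, 0.0, 0.0], -1], [[0.0, 0.0, 0.0], [0.0, 0.0, 0.0], -1]]
[[[0.0, 0.0, 0.0], [0.0, 0.0, 0.0], -1], [[0.0, 0.0, 0.0], [0.0, 0.0, 0.0], -1], [[0.0, 0.0, 0.0], [0.0, 0.0, 0.0], -1], [[0.0, 0.0, 0.0], [0.0, 0.0, 0.0], -1], [[0.0, 0.0, 0.0], [0.0, 0.0, 0.0], -1]]
[[[0.0, 0.0, 0.0], [0.0, 0.0, 0.0], -1], [[0.0, 0.0, 0.0], [0.0, 0.0, 0.0], -1], [[0.0, 0.0, 0.0], [0.0, 0.0, 0.0], -1], [[0.0, 0.0, 0.0], [0.0, 0.0, 0.0], -1], [[0.0, 0.0, 0.0], [0.0, 0.0, 0.0], -1]]
pred [-0.021  0.   ]
(np.float64(0.02302316870707487), np.float64(0.019999999999999934), np.float64(0.02000000000000001), np.float64(0.020000000000000007), [[-0.021, 0.0], [-0.004, 0.008], [-0.03, 0.0], [-0.003, 0.011], [-0.041, -0.01], [-0.02, 0.0], [-0.022, 0.0]])
```

Request:
carry_out([
  [[0,0.001,0],[0.0002,0,0],-1],
  [[0,0.008,0],[0.001,0,0],-1],
  [[0,0.018,0],[0.0022,0,0],-1],
  [[0,0.024,0],[0.003,0,0],-1],
  [[0,0.026,0],[0.0032,0,0],-1],
])

```text
time: 36.25
ee_pos: [0.5095, 0.2268, 0.3221]
tool_rot: [-3.121, 0.0, 1.766]
force: [0.1, -0.9, -8.0]
grip_width: 0.263
grasp_force: 99.0
```

Request:
carry_out([
  [[0,0,0],[0,0,0],-1],
  [[0,0,0],[0,0,0],-1],
  [[0,0,0],[0,0,0],-1],
  [[0,0,0],[0,0,0],-1],
  [[0,0,0],[0,0,0],-1],
])

```text
time: 36.67
ee_pos: [0.5091, 0.2267, 0.3223]
tool_rot: [-3.122, -0.0, 1.766]
force: [0.2, 0.0, -8.3]
grip_width: 0.263
grasp_force: 99.0
```

Request:
carry_out([
  [[0,0,0],[0,0,0],-1],
  [[0,0,0],[0,0,0],-1],
  [[0,0,0],[0,0,0],-1],
  [[0,0,0],[0,0,0],-1],
  [[0,0,0],[0,0,0],-1],
])

```text
time: 37.08
ee_pos: [0.5091, 0.2268, 0.3223]
tool_rot: [-3.122, -0.0, 1.766]
force: [-0.2, -0.2, -8.0]
grip_width: 0.26
grasp_force: 99.0
```

Request:
carry_out([
  [[0,0,0],[0,0,0],-1],
  [[0,0,0],[0,0,0],-1],
  [[0,0,0],[0,0,0],-1],
  [[0,0,0],[0,0,0],-1],
  [[0,0,0],[0,0,0],-1],
])

```text
time: 37.5
ee_pos: [0.5091, 0.2268, 0.3223]
tool_rot: [-3.122, -0.0, 1.766]
force: [-0.3, 0.3, -8.6]
grip_width: 0.267
grasp_force: 99.0
```

Request:
carry_out([
  [[0,0,0],[0,0,0],-1],
  [[0,0,0],[0,0,0],-1],
  [[0,0,0],[0,0,0],-1],
  [[0,0,0],[0,0,0],-1],
  [[0,0,0],[0,0,0],-1],
])

```text
time: 37.92
ee_pos: [0.5091, 0.2268, 0.3223]
tool_rot: [-3.122, -0.0, 1.766]
force: [0.2, -1.4, -8.5]
grip_width: 0.266
grasp_force: 99.0
```

```bash
python3 - <<'E'
from step import *
im,th,c=measure(-.02); print("theta",round(th,3),round(c,3),arm.state()['time'])
print(arm.job_done())
E
```

```text
theta -0.024 0.026 37.9667
the job is handed in; nothing more can be done
None
```

Handed in at 38 s with the camera still held over the glass dish, skids about 6 cm up: the head was 0.024 rad off upright and had measured within 0.03 rad for the last 7 s, after swinging to about 0.05 rad at 30 s; the verdict was not shown.

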